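Start up the sauce stand and serve the waiting sauce pans

ROBOT

A 7-joint arm with a two-finger parallel gripper is mounted at the origin on the work surface. World frame = base frame: x ahead of the robot, y to its left, z up, the work surface at z = 0. Lengths are in m, angles in rad, forces in N, time in s.
With the tool pointing down it reaches from about 0.425 to 0.875 m from the base axis. Payload 4.7 kg.
Tool frame: the origin (TCP) lies midway between the tips of the shut fingers; the grasp point (between the pads) lies 19 mm behind it; z points along the fingers, x is the direction in which the jaws open and shut, and the axes are right-handed (so a half turn about z gives the same grasp; the last joint's range is limited). The gripper opens to 87 mm and grips with 3 to 60 N. Pads are 19 mm wide; open, the fingers measure 117 mm over their backs; the gripper's body (75 mm by 190 mm) begins 51 mm behind the grasp point.
Start: joints at [1.115, 0.321, -0.07, 1.45, 0.023, 1.371, -0.057], TCP at [0.294, -0.58, 0.223] pointing down, gripper open.
Joint ranges: [-2.86, 2.86], [-0.3, 2.09], [-1.38, 1.24], [0.06, 2.45], [-1.56, 4.7], [0.09, 2.05], [-2.69, 2.69]. Speed limits (rad/s): [2.57, 2.57, 3.14, 3.14, 3.14, 3.14, 3.14].

INTERFACE

Orientations are given as [roll, pitch, yaw] about the fixed x, y, z axes, in that order (R = Rz(yaw) Ry(pitch) Rx(roll)).
In Python, from workcell import env gives the robot as it stands.
- The arm moves only by the shell command python3 -m crank 'ROWS' [FORCE]. ROWS is JSON, a list of rows, each an object with "slide": the shift along the tool's x, y, z in m, a list of three; "angular": the turn, a rotation vector about the tool's x, y, z in rad, a list of three; "grip": the gripper's target within -1 to 1 (fully open at 1, half-way at 0, shut at -1). In form: [{"slide": [x, y, z], "angular": [wx, wy, wz], "grip": grip}, ...]. A call has exactly 10 rows; each row is the pose to reach, as a shift and turn from the pose measured when the call began, along the tool's axes at that moment; what a row does not reach only later rows make up. A row lasts 1/8 s, in which the tool goes at most 62.5 mm and 10.7 degrees, less where a joint would pass 70% of its speed; a pose out of reach is approached as far as the arm can. A call with a gripper value outside its range is refused whole. The fingers move at their own pace and stop on an object; FORCE is the grip in N (left out, the last holds). Time passes only in rows, so rows that repeat a pose let the fingers close, or fill a call up. It gives the time, the measured TCP pose, the force and the opening at its end, in the units of the state.
- env.sense(): the state, without advancing time (a new reading comes with each control period).
- env.snapshot(name): name is "scene" or "top" or "wrist"; returns a dict with "img" (384x512x3 uint8, blue, green, red), "fx", "fy", "cx", "cy" (pixels), "camera_from_world" (4x4, takes a point from world to camera coordinates). Camera axes: x right, y up, looking along -z (the intrinsics and any distortion apply to the point x, -y, -z); pixel columns grow to the right and rows downward; lengths in m; the calibration is good to about 2 mm. A picture is of the moment at which its call begins. There is no depth.
- env.close_job(): hands the job in, once; it reports no verdict.
The state is a dict: "t": time; "joints": joint angles; "joint_velocities": joint speeds; "joint_efforts": joint torques, N m; "tool_pos": TCP position; "tcp_rot": TCP orientation; "wrist_force": force on the tool from outside, world axes, zero at the start; "moment": the same for the moment, N m; "finger_gap": opening from 0.0 (shut) to 1.0 (fully open).
Only numpy, scipy, OpenCV 4.12 (cv2) and the standard library are available. Lean on these libraries where they do the work, as an engineer would, in place of code of your own. Each camera call takes 0.05 s, during which the arm holds its last target.

TASK

Get the warm-sauce stand at the sausage stall going. First try the safety switch on the grey power box that feeds it: press its test button so that the lever drops, then lift the lever fully back up. Then serve the small steel sauce pans waiting on the blue sheet one at a time, from the robot's left to its right: stand each on the drip tray with its bowl centred under the spout, press the pump's black knob right down to its stop, let the knob come up again, and stand the pan on the aluminium serving tray; keep the pans upright and leave the other goods alone.

Things in the scene. Friction and masses are not known exactly. Their poses are not given: they have to be found in the camera images.
- power_box: Grey safety-switch box, fixed: 130 mm wide (y), 147 mm deep (x), carrying handle at its back. Origin: centre of its underside; x points from its low front (39 mm) to its high back (125 mm). Its top panel slopes up to the back at 30 degrees (normal (-0.5, 0, 0.866), up-slope (0.866, 0, 0.5) in the box frame); a white breaker face on it carries button (lower) and lever (upper).
- button_top (a point): Centre of the top of the round black test button (20 mm across, standing 12 mm out of the breaker face) on the lower half of the sloping panel; it is pushed straight into the panel. The middle of the dropped lever's tip ends 38 mm up-slope of the button's axis.
- test_button (a joint): Travel of the test button in m: 0 out, 0.008 fully in. Sprung: 1 N to start, at most 6 N on the way while it trips the lever. Past about 0.007 it throws the lever down.
- lever_tip (a point): Middle of the free end of the black lever (paddle 26 mm wide along the box's y, 9 mm thick, standing about 33 mm out of the breaker face) on the sloping panel. The tip moves about 43 mm down-slope when the lever drops.
- lever (a joint): Angle of the lever in rad: 0 fully up (leaning up-slope, switched on), 0.9 dropped (leaning down-slope). It snaps over its middle (0.45) to either end; about 1 N at the tip moves it. It can be lifted only with the test button released; push it from its down-slope side towards up-slope until it snaps up.
- server: Steel sauce server, fixed: body 176 mm deep (x), 114 mm wide, 155 mm high. Origin: centre of its underside, right below the pump knob. Its front is its -x side, towards the robot; from the lid a 13 mm steel tube leads forward (-x), at most 190 mm high, and bends down to the spout. Under the spout lies a flat drip tray, part of the server, 110 by 104 mm.
- spout (a point): Mouth of the spout, 133 mm in front of (-x of) the server's origin, 116 mm above the table; 18 mm across.
- drip_tray (a point): Middle of the drip tray's top, right below the spout, 8 mm above the table.
- pump_top (a point): Middle of the top of the pump's black knob (44 mm across), 263 mm above the table when up; pressed straight down.
- pump (a joint): How far the pump knob is pressed, in m: 0 up, 0.040 down at its stop. Spring: 4.6 N at the start, 12 N at the stop; it comes back up by itself in about 0.5 s.
- tray: Aluminium serving tray, fixed: 190 mm (its x) by 260 mm (its y), floor 4 mm thick, rim 12 mm high. Origin: centre of its underside.
- sheet: Blue printed sheet lying flat on the table, under 1 mm thick, 190 by 340 mm, its long side (y) roughly along the robot's y. Origin: its centre. The pans wait on it in a row.
- pan1: Small steel sauce pan, loose, 0.14 kg, may be absent; leftmost (largest y) of three places in the row (all alike). Round bowl 58 mm across at the foot, 64 mm at the rim, 46 mm high, 3 mm wall; straight level handle on its -x side, ending 114 mm from the bowl's axis, 12 mm wide, 8 mm thick, its middle 40 mm above the underside. Origin: centre of the bowl's underside; z up.
- pan2: Small steel sauce pan, loose, 0.14 kg, may be absent; middle of three places in the row (all alike). Round bowl 58 mm across at the foot, 64 mm at the rim, 46 mm high, 3 mm wall; straight level handle on its -x side, ending 114 mm from the bowl's axis, 12 mm wide, 8 mm thick, its middle 40 mm above the underside. Origin: centre of the bowl's underside; z up.
- pan3: Small steel sauce pan, loose, 0.14 kg, may be absent; rightmost (smallest y) of three places in the row (all alike). Round bowl 58 mm across at the foot, 64 mm at the rim, 46 mm high, 3 mm wall; straight level handle on its -x side, ending 114 mm from the bowl's axis, 12 mm wide, 8 mm thick, its middle 40 mm above the underside. Origin: centre of the bowl's underside; z up.
- bottle_a: Red squeeze bottle with pointed cap, 62 mm across, 193 mm tall; a bystander, to be left alone. Origin: centre of its underside.
- bottle_b: Yellow squeeze bottle with pointed cap, 62 mm across, 193 mm tall; a bystander, to be left alone. Origin: centre of its underside.
- can_a: Red drink can, 66 mm across, 122 mm tall; a bystander, to be left alone. Origin: centre of its underside.
- can_b: Green drink can, 66 mm across, 122 mm tall; a bystander, to be left alone. Origin: centre of its underside.
- shaker: Steel salt shaker, 42 mm across, 95 mm tall; a bystander, to be left alone. Origin: centre of its underside.
- tongs: Steel tongs lying flat, 210 mm long, 50 mm wide, 8 mm high; a bystander, to be left alone. Origin: centre of its underside.

How it is judged:
By the outcome, as a careful person would: the job done as asked, in the order asked, and still so for the second after the job is handed in, with the robot touching nothing.
Of pan1, pan2, pan3 only 2 to 3 are there at a start; the rules pass over those that are not, and their reading is None.
At some moment in a run one of pan1, pan2, pan3 may be knocked a few centimetres aside while the robot is not near it.
It also fails if it takes over 210 s, if anything falls off the work surface, if the arm or the gripper's body presses on something with over 40 N, if the wrist force passes 120 N, or if a joint passes its speed limit or range.

## Working session

There is one attempt and no reset: what is moved stays moved. The work goes in short steps, Python scripts to look and compute and a shell command to move; the robot and the scene stay as the last step left them, time stands still between calls to the robot, and variables do not carry over. Pictures are saved under pics/ and viewed, and the job is handed in when it is done.

```bash
ls; mkdir -p pics; python3 - <<'E'
from workcell import env
import cv2
print(env.sense())
for n in ("scene","top","wrist"):
    s=env.snapshot(n); cv2.imwrite(f"pics/{n}0.png",s["img"]); print(n,s["fx"],s["fy"],s["cx"],s["cy"],{k:v for k,v in s.items() if k not in("img",)})
E
```

```text
pics
{'t': 0.0, 'joints': array([ 1.11508226,  0.32181062, -0.07008892,  1.45169454,  0.02258875,
        1.37076217, -0.05692779]), 'joint_velocities': array([-0.00074669,  0.00136471,  0.00051476, -0.0012863 , -0.00142466,
        0.00152368, -0.00110938]), 'joint_efforts': array([-1.17295775e-03, -4.91291177e+01, -4.04220382e-01, -3.12532675e+01,
       -6.38803560e-02,  4.37011337e-02,  1.54661639e-04]), 'tool_pos': array([ 0.29398044, -0.57910211,  0.22145975]), 'tcp_rot': array([ 3.1415072e+00,  1.8857696e-03, -1.1009774e+00]), 'wrist_force': array([ 0.06219484,  0.46271944, -0.04440155]), 'moment': array([0.0656111 , 0.04135386, 0.00187574]), 'finger_gap': 1.0016105797441732}
scene 428.1617893982246 428.1617893982246 257.3423305704968 196.6194589053372 {'fx': 428.1617893982246, 'fy': 428.1617893982246, 'cx': 257.3423305704968, 'cy': 196.6194589053372, 'camera_from_world': array([[-0.76787127,  0.64053157,  0.00964482,  0.37835303],
       [-0.43380937, -0.53101239,  0.72789784,  0.07673915],
       [ 0.47136307,  0.55474783,  0.68561775, -1.72597867],
       [ 0.        ,  0. 
[... 237 characters left out ...]
ld': array([[ 0.00831028, -0.99994575,  0.00627986, -0.0206469 ],
       [ 0.98625281,  0.00923262,  0.16498529, -0.49184453],
       [-0.16503432,  0.00482245,  0.98627603, -1.52616559],
       [ 0.        ,  0.        ,  0.        ,  1.        ]])}
wrist 279.7306046146966 279.7306046146966 252.88451613791665 190.41402999632587 {'fx': 279.7306046146966, 'fy': 279.7306046146966, 'cx': 252.88451613791665, 'cy': 190.41402999632587, 'camera_from_world': array([[ 0.45216856, -0.89193034, -0.00196506, -0.64879493],
       [ 0.86383363,  0.43847131, -0.24806123,  0.0296726 ],
       [ 0.22211496,  0.110468  ,  0.96874236, -0.38997759],
       [ 0.        ,  0.        ,  0.        ,  1.        ]])}
```

View pics/scene0.png

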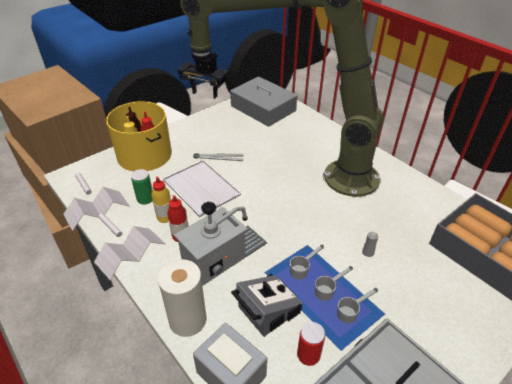

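View pics/top0.png

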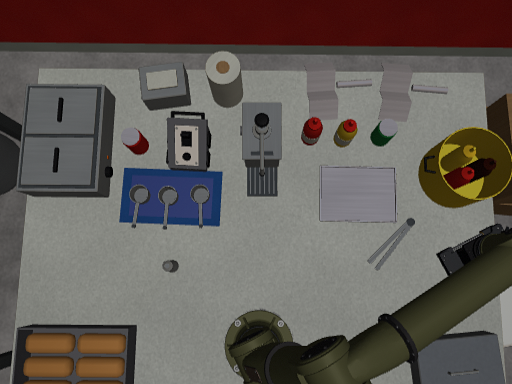

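View pics/wrist0.png

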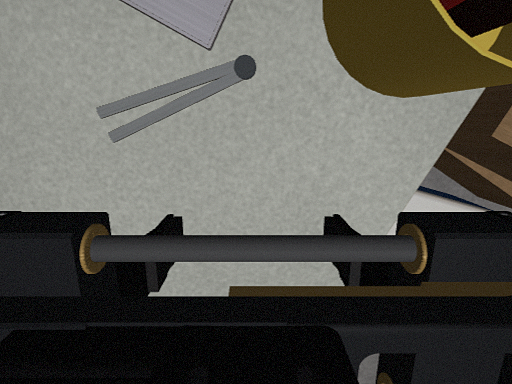

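The top view shows three pans at about (140,193), (168,194) and (200,193), with the tray at (358,194), the server at (262,133) and the power box at (188,143). Next I measure each of them.

```bash
cat > h.py <<'E'
import numpy as np, cv2
from workcell import env
def ray(s,u,v):
    M=s["camera_from_world"];R=M[:3,:3];c=-R.T@M[:3,3]
    d=R.T@np.array([(u-s["cx"])/s["fx"],-(v-s["cy"])/s["fy"],-1]);return c,d/np.linalg.norm(d)
def plane(s,u,v,z):
    c,d=ray(s,u,v);return c+d*(z-c[2])/d[2]
def proj(s,p):
    M=s["camera_from_world"];q=M[:3,:3]@np.array(p)+M[:3,3]
    return s["cx"]+s["fx"]*q[0]/-q[2], s["cy"]-s["fy"]*q[1]/-q[2]
def tri(*obs):
    A=0;b=0
    for s,u,v in obs:
        c,d=ray(s,u,v);P=np.eye(3)-np.outer(d,d);A=A+P;b=b+P@c
    return np.linalg.solve(A,b)
def crop(s,u0,v0,u1,v1,name,k=4):
    cv2.imwrite("pics/"+name,cv2.resize(s["img"][v0:v1,u0:u1],None,fx=k,fy=k,interpolation=cv2.INTER_CUBIC))
E
python3 - <<'E'
from h import *
s=env.snapshot("top"); crop(s,115,95,300,230,"t1.png")
print(plane(s,262,350,0))
m=cv2.inRange(cv2.cvtColor(s["img"],cv2.COLOR_BGR2HSV),(105,120,60),(130,255,255))
c=cv2.convexHull(np.vstack([x for x in cv2.findContours(m[150:240,100:240],0,2)[0] if cv2.contourArea(x)>50]))+[100,150]
r=cv2.minAreaRect(c);print(r); 
b=cv2.boxPoints(r); W=np.array([plane(s,u,v,0.001) for u,v in b]);print(W.round(4),W.mean(0))
g=env.snapshot("scene"); crop(g,170,190,390,340,"s1.png",3.5)
crop(s,300,150,420,240,"t2.png",5)
E
```

```text
[-0.0180935  -0.00927442  0.        ]
((170.6221923828125, 196.44488525390625), (100.07997131347656, 53.9168815612793), 2.2906100749969482)
[[0.3971 0.4776 0.001 ]
 [0.584  0.4813 0.001 ]
 [0.5732 0.1356 0.001 ]
 [0.3866 0.1385 0.001 ]] [0.48522409 0.30826606 0.001     ]
```

View pics/t1.png

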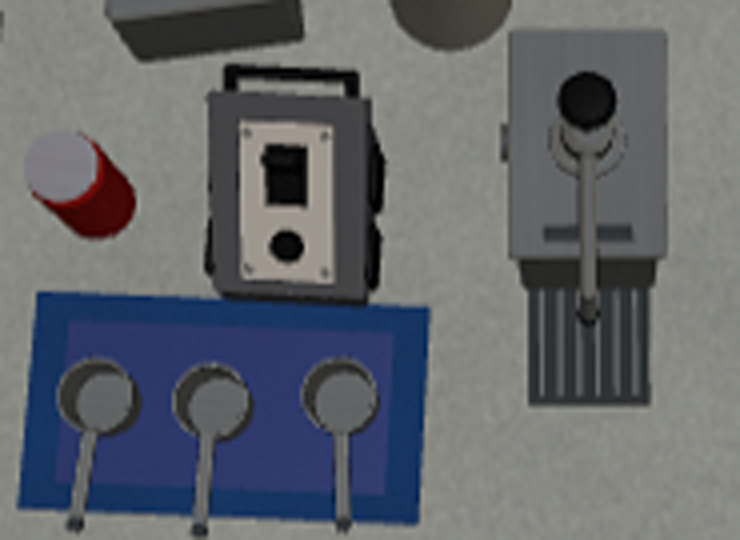

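View pics/s1.png

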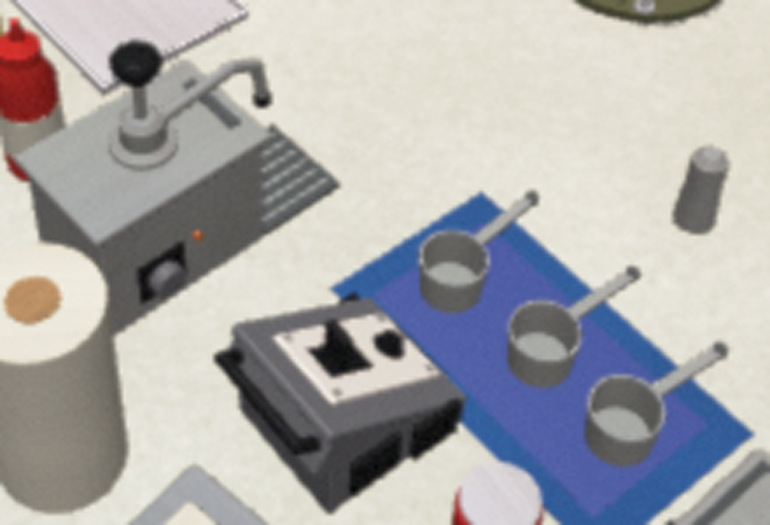

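View pics/t2.png

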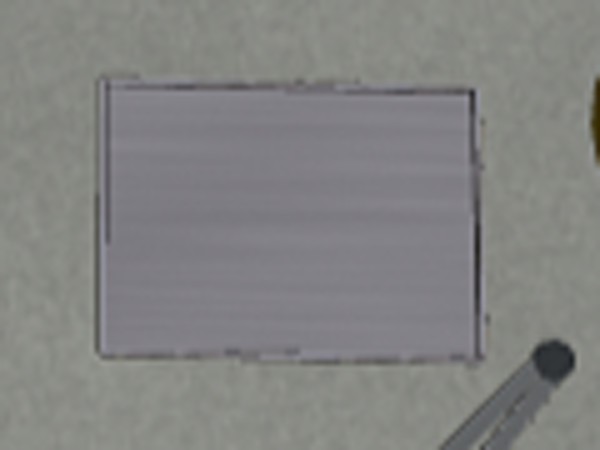

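```bash
python3 - <<'E'
from h import *
s=env.snapshot("top"); g=env.snapshot("scene")
T=lambda a,b:(s,a/4+115-.375,b/4+95-.375); G=lambda a,b:(g,a/3.5+170-.36,b/3.5+190-.36)
P=lambda o,z:plane(*o,z).round(4)
for n,a,b,z in [("pan1",T(98,396),T(75,523),.044),("pan2",T(212,402),T(200,530),.044),("pan3",T(340,396),T(344,523),.044)]:
    print(n,P(a,.046),P(b,z))
for n,a in [("pan3",G(454,258)),("pan2",G(544,328)),("pan1",G(626,405))]: print(n,P(a,.046))
for n,a,b in [("button",T(286,243),G(389,340)),("knob",T(587,100),G(136,60)),("spout",T(588,313),G(263,100)),("levertip",T(281,152),G(331,325))]: print(n,tri(a,b).round(4))
for q in [(509,30),(666,30),(509,258),(666,258)]: print("srv",P(T(*q),.155))
for q in [(529,405),(650,405)]: print("drip",P(T(*q),.008))
for q in [(101,79),(474,90),(480,357),(100,355)]: print("tray",plane(s,q[0]/5+300,q[1]/5+150,.012).round(4))
# box: panel face white corners
for q in [(208,93),(371,99),(366,303),(222,298)]: print("boxpx",q, P(T(*q),.125 if q[1]<200 else .039))
E
```

```text
pan1 [0.4857 0.4043 0.046 ] [0.3799 0.4182 0.044 ]
pan2 [0.4816 0.3094 0.046 ] [0.3751 0.3151 0.044 ]
pan3 [0.4876 0.2032 0.046 ] [0.3819 0.1968 0.044 ]
pan3 [0.4904 0.2034 0.046 ]
pan2 [0.4829 0.3076 0.046 ]
pan1 [0.4862 0.404  0.046 ]
button [0.6104 0.2472 0.0776]
knob [ 0.6768 -0.0016  0.2564]
spout [ 0.5445 -0.003   0.1206]
levertip [0.6691 0.2415 0.1446]
srv [0.7677 0.0625 0.155 ]
srv [ 0.769  -0.0632  0.155 ]
srv [0.5805 0.0593 0.155 ]
srv [ 0.5817 -0.0637  0.155 ]
drip [0.4876 0.0471 0.008 ]
drip [ 0.4886 -0.0561  0.008 ]
tray [ 0.5942 -0.2038  0.012 ]
tray [ 0.5889 -0.4608  0.012 ]
tray [ 0.4043 -0.458   0.012 ]
tray [ 0.4034 -0.2011  0.012 ]
boxpx (208, 93) [0.7227 0.3072 0.125 ]
boxpx (371, 99) [0.719  0.1749 0.125 ]
boxpx (366, 303) [0.5685 0.1848 0.039 ]
boxpx (222, 298) [0.5716 0.3062 0.039 ]
```

The measurements fit the given sizes: the tray is 190x257 mm, the box is 132 mm wide and the spout is about 133 mm from the knob. Next I rise and move toward the left side, turning the jaw axis to world y, which also puts the camera on the robot side.

```bash
python3 -m crank '[{"slide":[0,0,-0.06],"angular":[0,0,-0.13],"grip":-1},{"slide":[0,0,-0.12],"angular":[0,0,-0.26],"grip":-1},{"slide":[0,-0.02,-0.18],"angular":[0,0,-0.39],"grip":-1},{"slide":[-0.03,-0.06,-0.2],"angular":[0,0,-0.52],"grip":-1},{"slide":[-0.06,-0.10,-0.2],"angular":[0,0,-0.66],"grip":-1},{"slide":[-0.09,-0.15,-0.2],"angular":[0,0,-0.8],"grip":-1},{"slide":[-0.12,-0.20,-0.2],"angular":[0,0,-0.93],"grip":-1},{"slide":[-0.15,-0.25,-0.2],"angular":[0,0,-1.06],"grip":-1},{"slide":[-0.18,-0.3,-0.2],"angular":[0,0,-1.2],"grip":-1},{"slide":[-0.2,-0.333,-0.2],"angular":[0,0,-1.335],"grip":-1}]' 20
cat >> h.py <<'E'
from scipy.spatial.transform import Rotation as Ro
def to(p,R):
    "slide & rotvec in tool axes to reach world TCP p with rotation R (3x3)"
    st=env.sense();R0=Ro.from_euler("xyz",st["tcp_rot"]).as_matrix()
    print("slide",(R0.T@(np.array(p)-st["tool_pos"])).round(4),"ang",Ro.from_matrix(R0.T@R).as_rotvec().round(4))
def down(a=0.): # tool x along +y (turned by a about z), tool y along +x
    return Ro.from_euler("z",a).as_matrix()@np.array([[0,1,0],[1,0,0],[0,0,-1.]])
def box(a=-0.027):
    return Ro.from_euler("z",a).as_matrix()@np.array([[0,.866025,.5],[1,0,0],[0,.5,-.866025]])
E
python3 - <<'E'
from h import *
to([.5,.1,.42],down()); print(env.sense()["joints"].round(2))
E
```

```text
t: 1.6
tool_pos: [0.502, -0.2472, 0.4228]
tcp_rot: [-3.141, -0.001, 0.242]
wrist_force: [1.2, 0.2, 0.4]
finger_gap: 0.019
slide [ 0.0813 -0.3375  0.0029] ang [ 3.0000e-04 -9.0000e-04 -1.3288e+00]
[ 0.8   0.13 -0.44  1.3   0.06  1.72  0.61]
```

```bash
python3 -m crank '[{"slide":[0.01,-0.035,0],"angular":[0,0,-0.13],"grip":-1},{"slide":[0.02,-0.07,0],"angular":[0,0,-0.26],"grip":-1},{"slide":[0.03,-0.11,0],"angular":[0,0,-0.4],"grip":-1},{"slide":[0.04,-0.15,0],"angular":[0,0,-0.53],"grip":-1},{"slide":[0.05,-0.19,0],"angular":[0,0,-0.66],"grip":-1},{"slide":[0.06,-0.23,0],"angular":[0,0,-0.8],"grip":-1},{"slide":[0.07,-0.27,0],"angular":[0,0,-0.93],"grip":-1},{"slide":[0.08,-0.31,0],"angular":[0,0,-1.06],"grip":-1},{"slide":[0.081,-0.337,0],"angular":[0,0,-1.2],"grip":-1},{"slide":[0.081,-0.337,0],"angular":[0,0,-1.3],"grip":-1}]'
python3 - <<'E'
from h import *
to(np.array([.6104,.2472,.0776])-.08*box()[:,2],box()); print(env.sense()["joints"].round(2))
s=env.snapshot("top"); crop(s,115,95,300,230,"t3.png")
E
```

```text
t: 2.85
tool_pos: [0.4989, 0.1028, 0.4234]
tcp_rot: [3.14, -0.001, 1.551]
wrist_force: [-0.6, -0.0, 0.1]
finger_gap: 0.003
slide [0.1466 0.0682 0.2768] ang [-0.5222 -0.0029  0.007 ]
[ 0.5   0.03 -0.77  1.4   0.02  1.72  1.28]
```

View pics/t3.png

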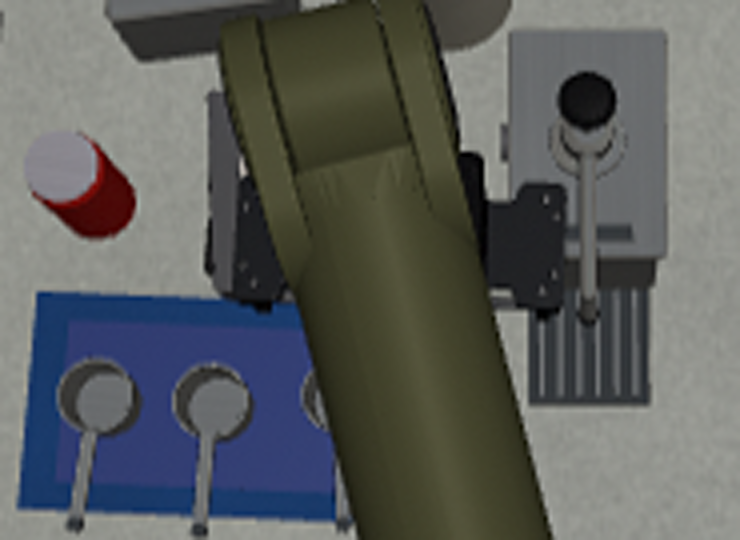

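```bash
python3 -m crank '[{"slide":[0.03,0.01,0.03],"angular":[-0.06,0,0],"grip":-1},{"slide":[0.06,0.02,0.06],"angular":[-0.12,0,0],"grip":-1},{"slide":[0.09,0.03,0.09],"angular":[-0.18,0,0],"grip":-1},{"slide":[0.12,0.04,0.12],"angular":[-0.26,0,0],"grip":-1},{"slide":[0.147,0.05,0.15],"angular":[-0.34,0,0],"grip":-1},{"slide":[0.147,0.06,0.18],"angular":[-0.42,0,0.007],"grip":-1},{"slide":[0.147,0.068,0.21],"angular":[-0.5,0,0.007],"grip":-1},{"slide":[0.147,0.068,0.24],"angular":[-0.522,-0.003,0.007],"grip":-1},{"slide":[0.147,0.068,0.277],"angular":[-0.522,-0.003,0.007],"grip":-1},{"slide":[0.147,0.068,0.277],"angular":[-0.522,-0.003,0.007],"grip":-1}]'
python3 - <<'E'
from h import *
to(np.array([.6104,.2472,.0776]),box()); 
s=env.snapshot("wrist"); cv2.imwrite("pics/w1.png",s["img"])
b=np.array([.6104,.2472,.0776]); print(proj(s,b), [proj(s,b+.01*box()[:,i]) for i in (0,1)])
g=env.snapshot("scene"); crop(g,170,190,390,340,"s2.png",3.5)
E
```

```text
t: 4.15
tool_pos: [0.5687, 0.2452, 0.1431]
tcp_rot: [2.624, 0.003, 1.543]
wrist_force: [-0.5, -0.7, 0.4]
finger_gap: 0.007
slide [0.0033 0.0038 0.0775] ang [-0.0061  0.0028  0.0003]
(np.float64(256.3548181030829), np.float64(201.0001940018409)) [(np.float64(267.56361577970694), np.float64(201.00942834744598)), (np.float64(256.32319189336357), np.float64(211.6754720692876))]
```

View pics/w1.png

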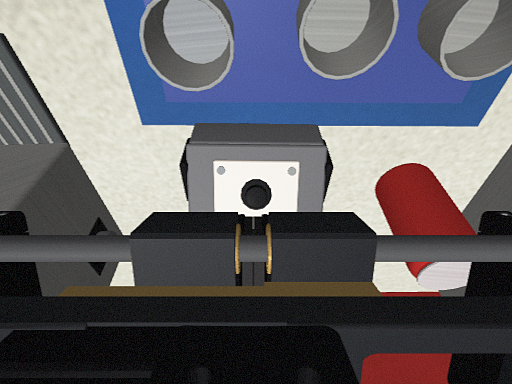

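View pics/s2.png

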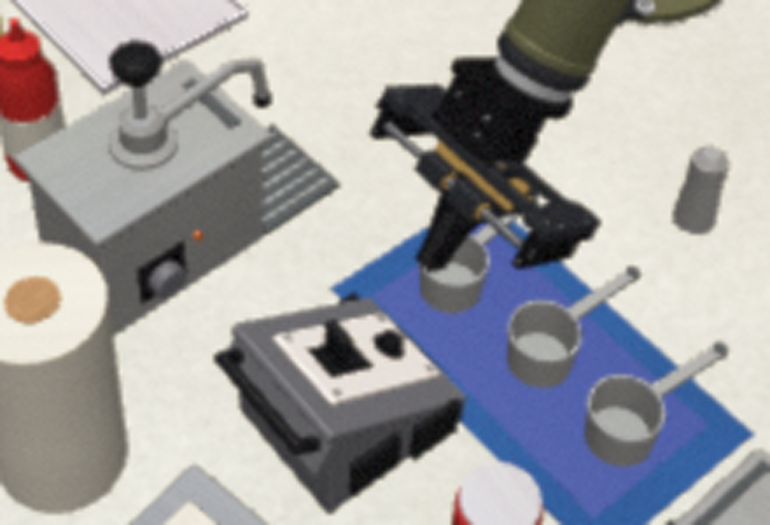

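```bash
python3 - <<'E'
from h import *
w=env.snapshot("wrist");s=env.snapshot("top");g=env.snapshot("scene")
crop(w,130,110,390,230,"w1b.png",3)
crop(g,230,270,310,320,"s2b.png",9)
print(ray(w,256,193)[0], env.sense()["tool_pos"])
for p in [(.4890,.2033,.046),(.482,.3085,.046)]:
    print(proj(w,p),proj(w,np.array(p)+[.032,0,0]),proj(w,np.array(p)+[0,.032,0]))
G=lambda a,b:(g,a/3.5+170-.36,b/3.5+190-.36);T=lambda a,b:(s,a/4+115-.375,b/4+95-.375)
print(tri((w,256,193),G(389,340)),tri((w,256,193),T(286,243)))
E
```

```text
[0.43239778 0.25119326 0.25434581] [0.57187308 0.24727802 0.14859023]
(np.float64(184.68221842758146), np.float64(37.21026587545987)) (np.float64(193.05487217722634), np.float64(83.57545390784216)) (np.float64(231.78669855648042), np.float64(35.74392597961301))
(np.float64(342.78002886634187), np.float64(20.454548560421756)) (np.float64(334.2265915058805), np.float64(70.21907075129475)) (np.float64(392.23703564595843), np.float64(18.87378000765716))
[0.60984656 0.24771896 0.07632304] [0.61116371 0.248531   0.07399193]
```

View pics/w1b.png

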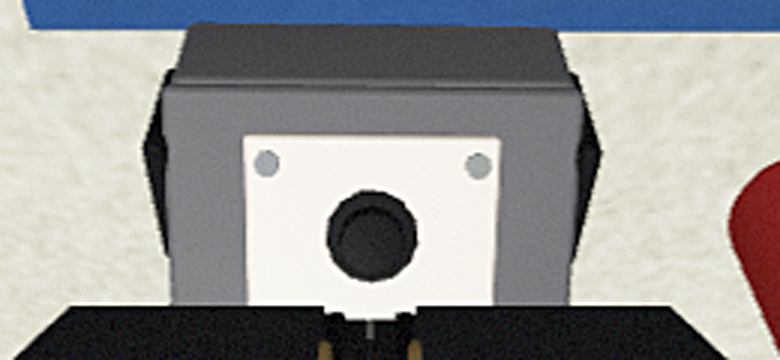

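View pics/s2b.png

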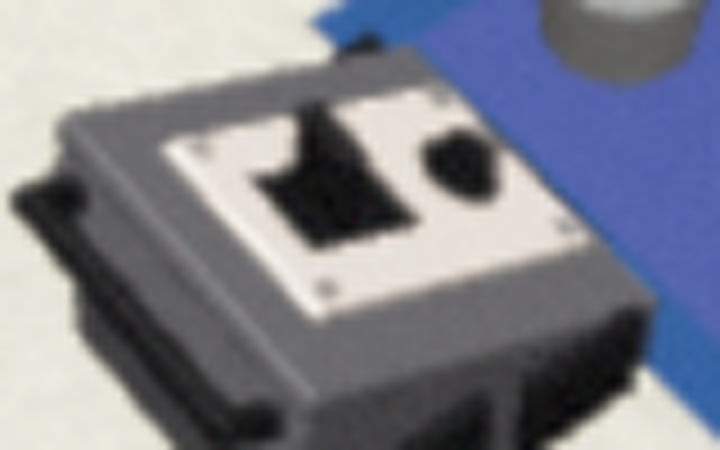

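```bash
python3 - <<'E'
from h import *
w=env.snapshot("wrist");s=env.snapshot("top");g=env.snapshot("scene")
W=(w,253.7,190.7);T=(s,286/4+115-.375,243/4+95-.375);G=(g,455/9+230-.44,155/9+270-.44)
for o in [(W,T),(W,G),(T,G),(W,T,G)]:print(tri(*o).round(4))
p=tri(W,T,G)
for o in (W,T,G): print(o[1:],proj(o[0],p))
print(env.sense()["tool_pos"]); to(p,box())
print("wrist pred of TCP:",proj(w,env.sense()["tool_pos"]))
E
```

```text
[0.6109 0.2477 0.0738]
[0.6106 0.2459 0.0748]
[0.6111 0.2465 0.0772]
[0.6106 0.2466 0.0754]
(253.7, 190.7) (np.float64(253.04740702059763), np.float64(191.84919200589246))
(186.125, 155.375) (np.float64(186.494864347348), np.float64(155.39749578078852))
(280.11555555555555, 286.78222222222223) (np.float64(280.70249482035354), np.float64(287.15611846126444))
[0.57133141 0.24697431 0.14773083]
slide [ 0.0008 -0.0023  0.0823] ang [ 0.0017  0.0005 -0.0002]
wrist pred of TCP: (np.float64(251.88930057288923), np.float64(228.75801255727603))
```

```bash
python3 -m crank '[{"slide":[0.001,-0.002,0.02],"angular":[0,0,0],"grip":-1},{"slide":[0.001,-0.002,0.04],"angular":[0,0,0],"grip":-1},{"slide":[0.001,-0.002,0.06],"angular":[0,0,0],"grip":-1},{"slide":[0.001,-0.002,0.074],"angular":[0,0,0],"grip":-1},{"slide":[0.001,-0.002,0.08],"angular":[0,0,0],"grip":-1},{"slide":[0.001,-0.002,0.083],"angular":[0,0,0],"grip":-1},{"slide":[0.001,-0.002,0.085],"angular":[0,0,0],"grip":-1},{"slide":[0.001,-0.002,0.087],"angular":[0,0,0],"grip":-1},{"slide":[0.001,-0.002,0.087],"angular":[0,0,0],"grip":-1},{"slide":[0.001,-0.002,0.087],"angular":[0,0,0],"grip":-1}]'
python3 - <<'E'
from h import *
to([.6107,.2466,.0755],box())
g=env.snapshot("scene"); crop(g,230,250,310,320,"s3.png",8)
print((box().T@env.sense()["wrist_force"]).round(2))
E
```

```text
t: 5.8
tool_pos: [0.6127, 0.2466, 0.0727]
tcp_rot: [2.615, 0.003, 1.543]
wrist_force: [-12.3, -4.7, 12.7]
finger_gap: 0.008
slide [-0.0001 -0.0004 -0.0034] ang [0.0027 0.0027 0.0004]
[ -5.04  -2.82 -16.98]
```

View pics/s3.png

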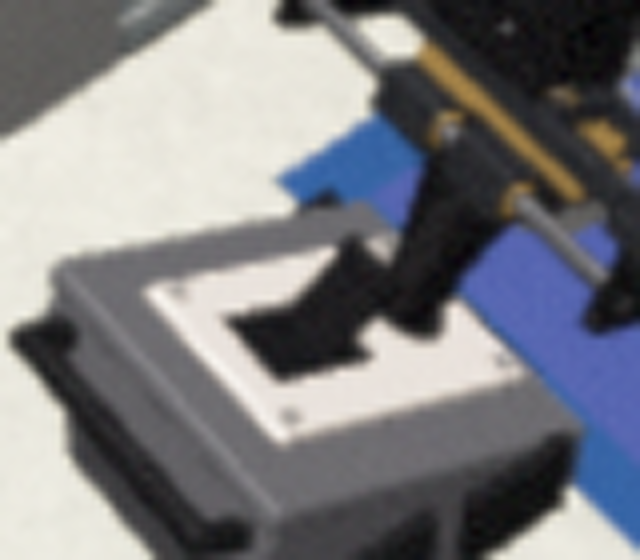

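The lever has dropped. The scene crop shows it leaning down-slope, and the button is at its stop at about 17 N. I retract along the normal, then push the lever up-slope.

```bash
python3 -m crank '[{"slide":[0,0,-0.01],"angular":[0,0,0],"grip":-1},{"slide":[0,0,-0.018],"angular":[0,0,0],"grip":-1},{"slide":[0,0,-0.019],"angular":[0,0,0],"grip":-1},{"slide":[0,0,-0.019],"angular":[0,0,0],"grip":-1},{"slide":[0,0,-0.019],"angular":[0,0,0],"grip":-1},{"slide":[0,0,-0.019],"angular":[0,0,0],"grip":-1},{"slide":[0,0,-0.019],"angular":[0,0,0],"grip":-1},{"slide":[0,0,-0.019],"angular":[0,0,0],"grip":-1},{"slide":[0,0,-0.019],"angular":[0,0,0],"grip":-1},{"slide":[0,0,-0.019],"angular":[0,0,0],"grip":-1}]'
python3 - <<'E'
from h import *
to([.6127,.2466,.0727],box())
print((box().T@env.sense()["wrist_force"]).round(2))
E
```

```text
t: 7.1
tool_pos: [0.6032, 0.2469, 0.0892]
tcp_rot: [2.615, 0.002, 1.543]
wrist_force: [-0.5, -0.9, 0.2]
finger_gap: 0.007
slide [-0.    -0.     0.019] ang [0.0027 0.0027 0.0003]
[-0.88 -0.34 -0.46]
```

```bash
python3 -m crank '[{"slide":[0,0.008,0],"angular":[0,0,0],"grip":-1},{"slide":[0,0.016,0],"angular":[0,0,0],"grip":-1},{"slide":[0,0.024,0],"angular":[0,0,0],"grip":-1},{"slide":[0,0.03,0],"angular":[0,0,0],"grip":-1},{"slide":[0,0.036,0],"angular":[0,0,0],"grip":-1},{"slide":[0,0.042,0],"angular":[0,0,0],"grip":-1},{"slide":[0,0.048,0],"angular":[0,0,0],"grip":-1},{"slide":[0,0.054,0],"angular":[0,0,0],"grip":-1},{"slide":[0,0.057,0],"angular":[0,0,0],"grip":-1},{"slide":[0,0.057,0],"angular":[0,0,0],"grip":-1}]'
python3 - <<'E'
from h import *
to([.6127,.2466,.0727],box())
print((box().T@env.sense()["wrist_force"]).round(2))
g=env.snapshot("scene"); crop(g,230,250,310,320,"s4.png",8)
E
```

```text
t: 8.35
tool_pos: [0.6524, 0.2456, 0.1177]
tcp_rot: [2.616, 0.003, 1.543]
wrist_force: [-0.0, 0.7, -0.0]
finger_gap: 0.006
slide [ 0.     -0.057   0.0189] ang [0.0025 0.0027 0.0003]
[ 0.71 -0.06  0.02]
```

View pics/s4.png

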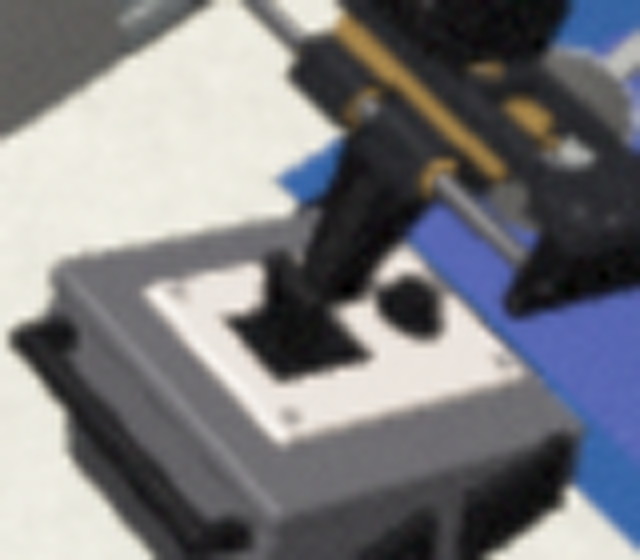

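The lever is back up and the force is zero. I retract and look at the lever again.

```bash
python3 -m crank '[{"slide":[0,-0.015,0],"angular":[0,0,0],"grip":-1},{"slide":[0,-0.02,-0.03],"angular":[0,0,0],"grip":-1},{"slide":[0,-0.02,-0.07],"angular":[0,0,0],"grip":-1},{"slide":[0,-0.02,-0.11],"angular":[0,0,0],"grip":-1},{"slide":[0,-0.02,-0.15],"angular":[0,0,0],"grip":-1},{"slide":[0.03,-0.02,-0.17],"angular":[0.06,0,0],"grip":-1},{"slide":[0.06,-0.02,-0.17],"angular":[0.15,0,0],"grip":-1},{"slide":[0.09,-0.02,-0.17],"angular":[0.25,0,0],"grip":-1},{"slide":[0.12,-0.02,-0.17],"angular":[0.38,0,0],"grip":0},{"slide":[0.15,-0.02,-0.17],"angular":[0.52,0,0],"grip":1}]'
python3 - <<'E'
from h import *
a=-.131
to([.4017,.4153,.12],down(a))
g=env.snapshot("scene"); crop(g,230,250,310,320,"s5.png",8)
w=env.snapshot("wrist"); cv2.imwrite("pics/w2.png",w["img"])
print(env.sense()["joints"].round(2))
E
```

```text
t: 9.65
tool_pos: [0.5531, 0.3999, 0.254]
tcp_rot: [3.139, 0.004, 1.543]
wrist_force: [0.1, -0.0, 1.6]
finger_gap: 0.151
slide [ 0.0117 -0.1521  0.1336] ang [0.0023 0.0034 0.1036]
[ 0.01  0.59 -1.05  1.28  0.51  1.55  0.57]
```

View pics/s5.png

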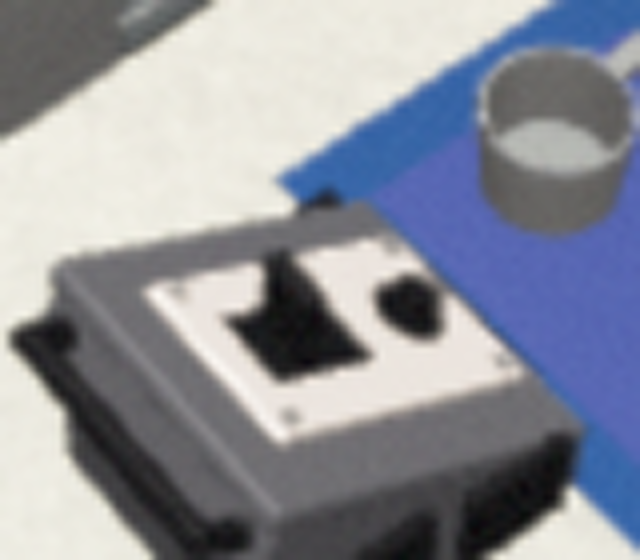

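View pics/w2.png

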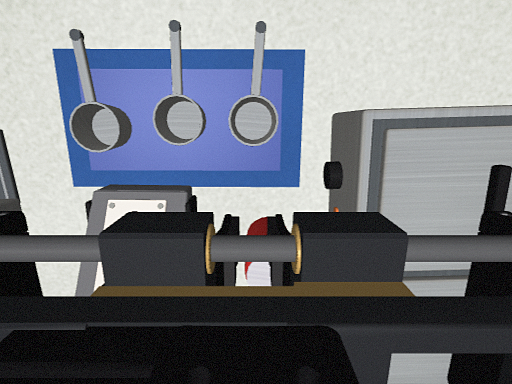

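The lever looks just as it did at the start. In the wrist view, pan1's rim is at (253,120) with its handle end at (261,27).

```bash
python3 - <<'E'
from h import *
w=env.snapshot("wrist")
for c,e in [((253,120),(261,26)),((179,119),(175,25)),((100,127),(76,35))]:
    a=plane(w,*c,.0465);b=plane(w,*e,.044);d=a-b;print(a.round(4),b.round(4),np.hypot(*d[:2]),np.arctan2(d[1],d[0]))
a=-.131
to([.4017,.4153,.12],down(a)); to([.4017,.4153,.0215],down(a))
E
```

```text
[0.488  0.4027 0.0465] [0.3808 0.4152 0.044 ] 0.10793725335535176 -0.11659331059104137
[0.484  0.3093 0.0465] [0.3767 0.3139 0.044 ] 0.10743161526744037 -0.043043245159699914
[0.4909 0.2078 0.0465] [0.3839 0.1951 0.044 ] 0.10783923985223201 0.117993338872099
slide [ 0.0117 -0.1525  0.1302] ang [-1.000e-04  2.900e-03  1.036e-01]
slide [ 0.012  -0.1525  0.2287] ang [-1.000e-04  2.900e-03  1.036e-01]
```

```bash
python3 -m crank '[{"slide":[0.003,-0.05,0.03],"angular":[0,0,0.03],"grip":0.6},{"slide":[0.006,-0.1,0.06],"angular":[0,0,0.06],"grip":0.6},{"slide":[0.011,-0.15,0.09],"angular":[0,0,0.096],"grip":0.6},{"slide":[0.011,-0.152,0.12],"angular":[0,0.003,0.096],"grip":0.6},{"slide":[0.011,-0.152,0.14],"angular":[0,0.003,0.096],"grip":0.6},{"slide":[0.011,-0.152,0.16],"angular":[0,0.003,0.096],"grip":0.6},{"slide":[0.011,-0.152,0.16],"angular":[0,0.003,0.096],"grip":0.6},{"slide":[0.011,-0.152,0.16],"angular":[0,0.003,0.096],"grip":0.6},{"slide":[0.011,-0.152,0.16],"angular":[0,0.003,0.096],"grip":0.6},{"slide":[0.011,-0.152,0.16],"angular":[0,0.003,0.096],"grip":0.6}]'
python3 - <<'E'
from h import *
a=-.123
to([.4026,.414,.0215],down(a)); to([.4026,.414,.0915],down(a))
g=env.snapshot("scene"); crop(g,270,230,400,340,"s6.png",6)
w=env.snapshot("wrist"); cv2.imwrite("pics/w3.png",w["img"])
E
```

```text
t: 11.05
tool_pos: [0.4024, 0.4149, 0.0908]
tcp_rot: [3.141, -0.001, 1.447]
wrist_force: [0.6, -0.1, 0.5]
finger_gap: 0.796
slide [-0.001   0.0003  0.0693] ang [ 0.0004 -0.0009 -0.0005]
slide [-0.0009  0.0003 -0.0007] ang [ 0.0004 -0.0009 -0.0005]
```

View pics/w3.png

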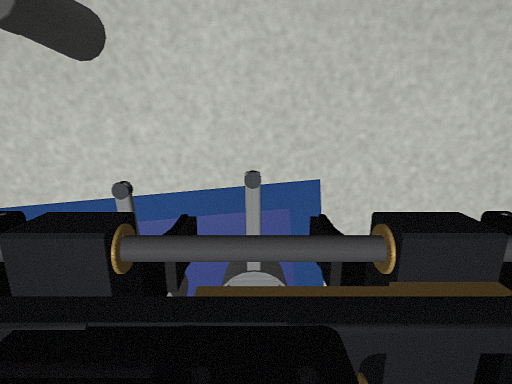

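View pics/s6.png

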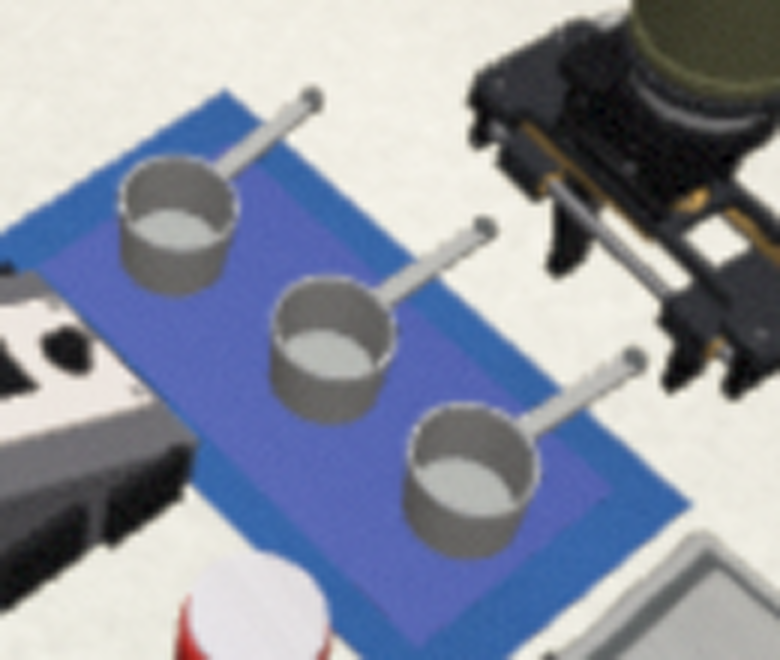

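```bash
python3 -m crank '[{"slide":[-0.001,0.005,0.025],"angular":[0,0,0],"grip":0.6},{"slide":[-0.001,0.005,0.045],"angular":[0,0,0],"grip":0.6},{"slide":[-0.001,0.005,0.06],"angular":[0,0,0],"grip":0.6},{"slide":[-0.001,0.005,0.069],"angular":[0,0,0],"grip":0.6},{"slide":[-0.001,0.005,0.069],"angular":[0,0,0],"grip":0.3},{"slide":[-0.001,0.005,0.069],"angular":[0,0,0],"grip":-1},{"slide":[-0.001,0.005,0.069],"angular":[0,0,0],"grip":-1},{"slide":[-0.001,0.005,0.069],"angular":[0,0,0],"grip":-1},{"slide":[-0.001,0.005,0.069],"angular":[0,0,0],"grip":-1},{"slide":[-0.001,0.005,0.069],"angular":[0,0,0],"grip":-1}]' 60
python3 - <<'E'
from h import *
g=env.snapshot("scene"); crop(g,270,230,400,340,"s7.png",6)
print(env.sense()["wrist_force"],env.sense()["finger_gap"]*87)
E
```

```text
t: 12.4
tool_pos: [0.4072, 0.4132, 0.0216]
tcp_rot: [3.141, -0.001, 1.447]
wrist_force: [-0.0, -0.0, 0.1]
finger_gap: 0.198
[0.40901367 0.18201313 0.56290414] 13.89909911579967
```

View pics/s7.png

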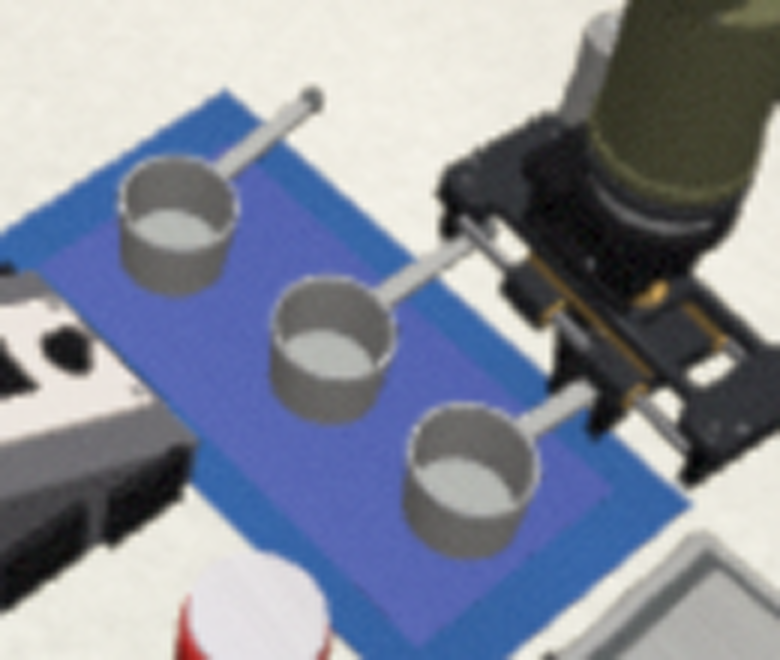

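```bash
python3 -m crank '[{"slide":[0,0,0],"angular":[0,0,0],"grip":-1},{"slide":[0,0,0],"angular":[0,0,0],"grip":-1},{"slide":[0,0,-0.01],"angular":[0,0,0],"grip":-1},{"slide":[0,0,-0.025],"angular":[0,0,0],"grip":-1},{"slide":[0,0,-0.04],"angular":[0,0,0],"grip":-1},{"slide":[0,0,-0.055],"angular":[0,0,0],"grip":-1},{"slide":[0,0,-0.07],"angular":[0,0,0],"grip":-1},{"slide":[0,0,-0.08],"angular":[0,0,0],"grip":-1},{"slide":[0,0,-0.08],"angular":[0,0,0],"grip":-1},{"slide":[0,0,-0.08],"angular":[0,0,0],"grip":-1}]'
python3 - <<'E'
from h import *
g=env.snapshot("scene"); crop(g,270,210,400,320,"s8.png",6)
st=env.sense();print(st["wrist_force"],st["finger_gap"]*87,st["tool_pos"])
t=env.snapshot("top"); crop(t,115,95,300,230,"t8.png")
# tool pose targets: pan axis -> server; pan yaw 0: bowl at (.5445,-.003)
p=np.array([.4865,.4037]); print("bowl dist",np.linalg.norm(p-[.4072,.4132]))
to([.40,-.003,.105],down(0))
E
```

```text
t: 13.7
tool_pos: [0.407, 0.4127, 0.1011]
tcp_rot: [-3.141, 0.0, 1.447]
wrist_force: [0.2, 0.0, -1.6]
finger_gap: 0.125
[-0.13320714 -0.03946157 -1.4157438 ] 11.05430414528329 [0.40691373 0.4126803  0.10095586]
bowl dist 0.0798670144678014
slide [-0.4134  0.0444 -0.004 ] ang [-0.0005  0.0003 -0.1236]
```

View pics/s8.png

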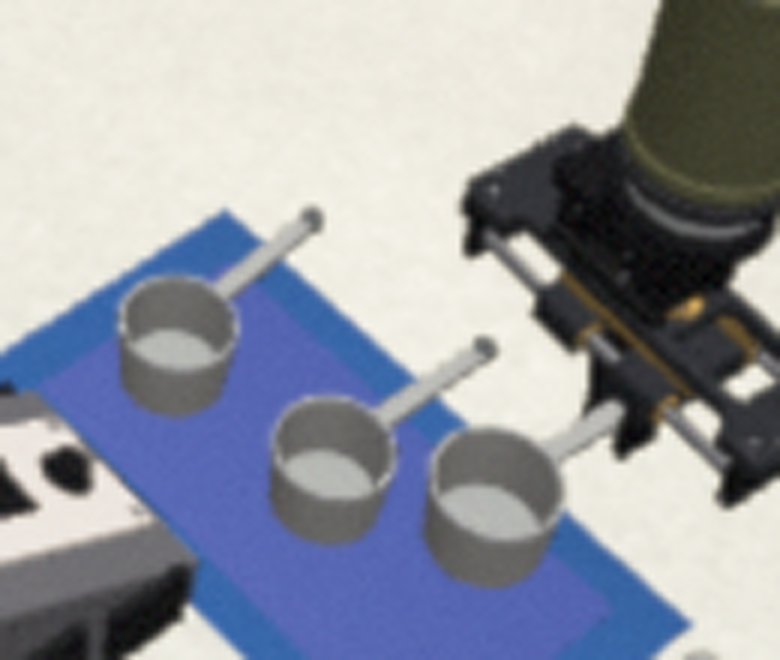

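View pics/t8.png

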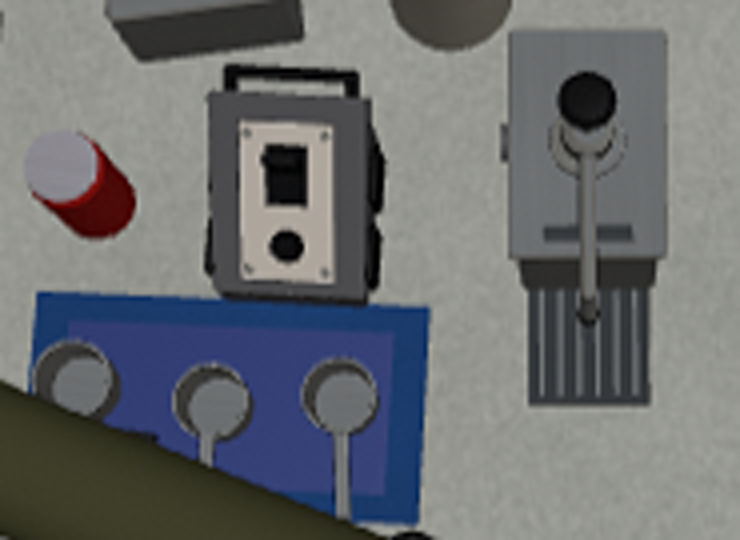

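```bash
python3 - <<'E'
from h import *
to([.45,.10,.105],down(0.01));to([.4638,-.0033,.05],down(0.01))
E
```

```text
slide [-0.305   0.0813 -0.004 ] ang [-0.0005  0.0003 -0.1336]
slide [-0.4058  0.1077  0.051 ] ang [-0.0005  0.0003 -0.1336]
```

```bash
python3 -m crank '[{"slide":[-0.025,0.005,-0.004],"angular":[0,0,-0.02],"grip":-1},{"slide":[-0.06,0.015,-0.004],"angular":[0,0,-0.035],"grip":-1},{"slide":[-0.10,0.027,-0.004],"angular":[0,0,-0.05],"grip":-1},{"slide":[-0.14,0.038,-0.004],"angular":[0,0,-0.065],"grip":-1},{"slide":[-0.18,0.048,-0.004],"angular":[0,0,-0.08],"grip":-1},{"slide":[-0.22,0.058,-0.004],"angular":[0,0,-0.1],"grip":-1},{"slide":[-0.26,0.07,-0.004],"angular":[0,0,-0.12],"grip":-1},{"slide":[-0.29,0.078,-0.004],"angular":[0,0,-0.134],"grip":-1},{"slide":[-0.305,0.081,-0.004],"angular":[0,0,-0.134],"grip":-1},{"slide":[-0.305,0.081,-0.004],"angular":[0,0,-0.134],"grip":-1}]'
python3 - <<'E'
from h import *
to([.45,.10,.055],down(0.01));to([.4638,-.0033,.055],down(0.01))
st=env.sense();print(st["joints"].round(2),st["finger_gap"]*87)
E
```

```text
t: 15.05
tool_pos: [0.4495, 0.0987, 0.1046]
tcp_rot: [-3.14, 0.001, 1.578]
wrist_force: [-0.2, -0.0, -2.1]
finger_gap: 0.125
slide [0.0014 0.0005 0.0496] ang [-0.0012  0.001  -0.0024]
slide [-0.102   0.0136  0.0497] ang [-0.0012  0.001  -0.0024]
[ 0.96  0.15 -1.28  2.02  0.16  1.09  1.18] 10.841374128259394
```

```bash
python3 -m crank '[{"slide":[0,0,0.02],"angular":[0,0,0],"grip":-1},{"slide":[0,0,0.04],"angular":[0,0,0],"grip":-1},{"slide":[0,0,0.05],"angular":[0,0,0],"grip":-1},{"slide":[-0.02,0.003,0.05],"angular":[0,0,0],"grip":-1},{"slide":[-0.04,0.006,0.05],"angular":[0,0,0],"grip":-1},{"slide":[-0.06,0.01,0.05],"angular":[0,0,0],"grip":-1},{"slide":[-0.08,0.012,0.05],"angular":[0,0,0],"grip":-1},{"slide":[-0.095,0.014,0.05],"angular":[0,0,0],"grip":-1},{"slide":[-0.102,0.014,0.05],"angular":[0,0,0],"grip":-1},{"slide":[-0.102,0.014,0.05],"angular":[0,0,0],"grip":-1}]'
python3 - <<'E'
from h import *
to([.4638,-.0033,.03],down(0.01))
st=env.sense();print(st["joints"].round(2),st["finger_gap"]*87)
g=env.snapshot("scene"); crop(g,190,180,320,280,"s9.png",6)
t=env.snapshot("top"); crop(t,215,95,315,230,"t9.png",5)
E
```

```text
t: 16.3
tool_pos: [0.4642, -0.0032, 0.0548]
tcp_rot: [-3.14, 0.001, 1.578]
wrist_force: [0.6, 0.3, -0.6]
finger_gap: 0.13
slide [-0.0001 -0.0004  0.0248] ang [-0.0012  0.0007 -0.0028]
[ 1.04  0.26 -1.18  2.05  0.29  1.01  1.3 ] 11.318739948661433
```

View pics/s9.png

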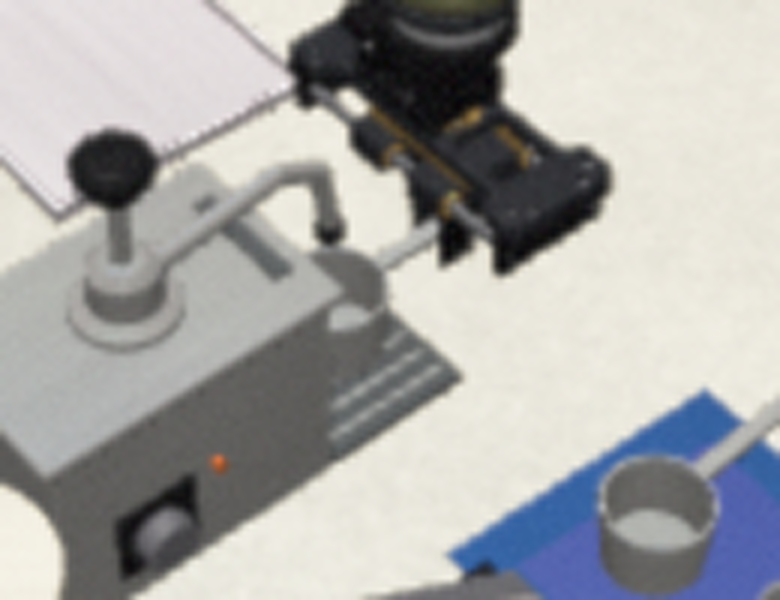

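View pics/t9.png

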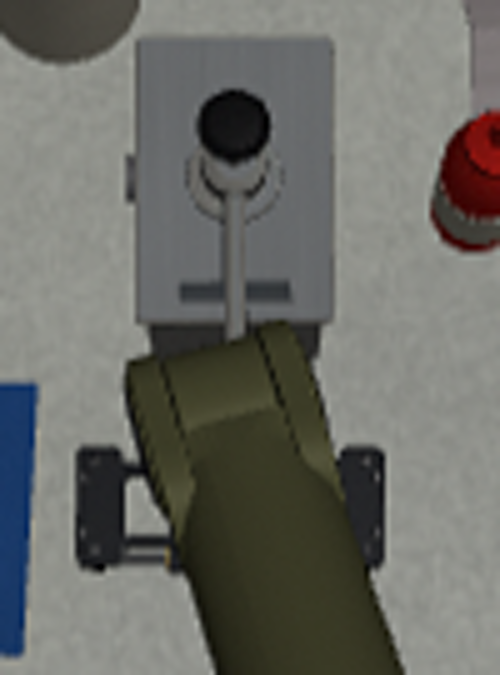

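```bash
python3 - <<'E'
from h import *
g=env.snapshot("scene")
print(plane(g,328/6+190-.4,237/6+180-.4,.116))
E
python3 -m crank '[{"slide":[0,0,0.006],"angular":[0,0,0],"grip":-1},{"slide":[0,0,0.012],"angular":[0,0,0],"grip":-1},{"slide":[0,0,0.018],"angular":[0,0,0],"grip":-1},{"slide":[0,0,0.022],"angular":[0,0,0],"grip":-1},{"slide":[0,0,0.0245],"angular":[0,0,0],"grip":-1},{"slide":[0,0,0.0245],"angular":[0,0,0],"grip":-1},{"slide":[0,0,0.0245],"angular":[0,0,0],"grip":-1},{"slide":[0,0,0.0245],"angular":[0,0,0],"grip":-1},{"slide":[0,0,0.0245],"angular":[0,0,0],"grip":-1},{"slide":[0,0,0.0245],"angular":[0,0,0],"grip":-1}]'
```

```text
[ 0.54566943 -0.00464088  0.116     ]
t: 17.7
tool_pos: [0.4643, -0.0025, 0.0304]
tcp_rot: [-3.141, 0.001, 1.579]
wrist_force: [0.5, 0.6, -0.9]
finger_gap: 0.126
```

```bash
python3 -m crank '[{"slide":[0,0,0.0008],"angular":[0,0,0],"grip":-1},{"slide":[0,0,0.0008],"angular":[0,0,0],"grip":-0.8},{"slide":[0,0,0.0008],"angular":[0,0,0],"grip":-0.6},{"slide":[0,0,0.0008],"angular":[0,0,0],"grip":-0.3},{"slide":[0,0,0.0008],"angular":[0,0,0],"grip":-0.2},{"slide":[0,0,0.0008],"angular":[0,0,0],"grip":-0.2},{"slide":[0,0,-0.015],"angular":[0,0,0],"grip":-0.2},{"slide":[0,-0.01,-0.05],"angular":[0,0,0],"grip":-0.2},{"slide":[0,-0.02,-0.1],"angular":[0,0,0],"grip":-0.2},{"slide":[0,-0.02,-0.16],"angular":[0,0,0],"grip":-0.2}]'
python3 - <<'E'
from h import *
st=env.sense();print(st["joints"].round(2),st["finger_gap"]*87)
g=env.snapshot("scene"); crop(g,190,180,320,280,"s10.png",6)
w=env.snapshot("wrist"); cv2.imwrite("pics/w10.png",w["img"])
print(proj(w,[.5440,-.0033,.116]),proj(w,[.5440,-.0033,.054]))
E
```

```text
t: 18.95
tool_pos: [0.4433, -0.0018, 0.1909]
tcp_rot: [-3.138, 0.0, 1.581]
wrist_force: [0.4, -3.0, 0.2]
finger_gap: 0.396
[ 1.37 -0.23 -1.25  1.94 -0.23  1.28  1.77] 34.471174761614805
(np.float64(250.73214137403457), np.float64(286.1869025977031)) (np.float64(251.87723506850904), np.float64(256.1524760135941))
```

View pics/s10.png

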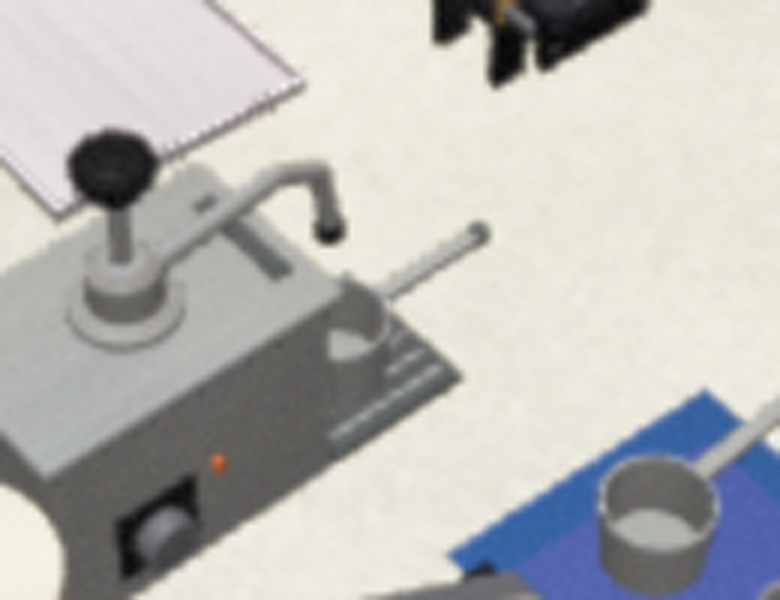

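View pics/w10.png

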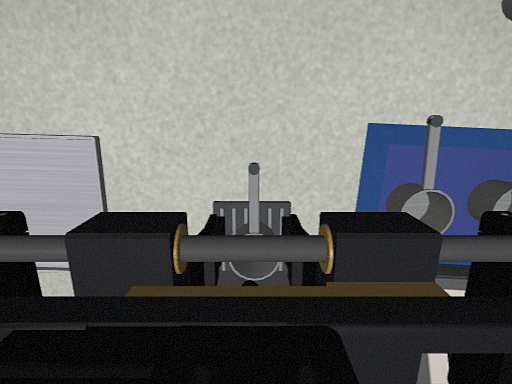

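```bash
python3 - <<'E'
from h import *
w=env.snapshot("wrist"); crop(w,190,140,320,300,"w11.png",4)
to([.677,-.0015,.31],down(0.01))
E

```

```text
slide [-0.0017  0.2307 -0.1148] ang [ 0.0056  0.0112 -0.0016]
```

View pics/w11.png

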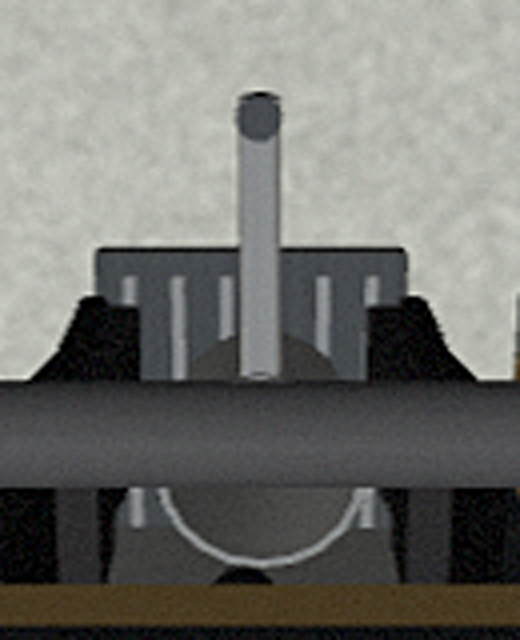

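```bash
python3 - <<'E'
from h import *
w=env.snapshot("wrist")
P=lambda a,b,z:plane(w,a/4+190-.4,b/4+140-.4,z).round(4)
print("rim L",P(158,487,.054),"R",P(366,487,.054),"bottom",P(262,568,.054))
print("handle",P(259,118,.052),"h2",P(260,370,.052))
print("spout front",P(243,570,.116),"dripcorners",P(95,248,.008),P(407,248,.008))
E

```

```text
rim L [ 0.5456 -0.032   0.054 ] R [0.5447 0.0301 0.054 ] bottom [ 0.5724 -0.0006  0.054 ]
handle [ 0.434  -0.0028  0.052 ] h2 [ 0.5085 -0.0019  0.052 ]
spout front [ 0.5334 -0.0054  0.116 ] dripcorners [ 0.4852 -0.056   0.008 ] [0.4841 0.0453 0.008 ]
```

The pan sits about 4 mm left of the spout axis in the wrist view: the rim centre is at y=-0.001, the spout at about -0.005. I re-grip it and nudge it over.

```bash
python3 - <<'E'
from h import *
to([.4640,-.002,.0305],down(0.01))
E
python3 -m crank '[{"slide":[0,0.01,0.05],"angular":[0,0.01,0],"grip":-0.2},{"slide":[0,0.02,0.1],"angular":[0.005,0.01,0],"grip":-0.2},{"slide":[0,0.02,0.14],"angular":[0.005,0.01,0],"grip":-0.2},{"slide":[0,0.02,0.155],"angular":[0.005,0.01,0],"grip":-0.2},{"slide":[0,0.02,0.16],"angular":[0.005,0.01,0],"grip":-0.4},{"slide":[0,0.02,0.16],"angular":[0.005,0.01,0],"grip":-0.7},{"slide":[0,0.02,0.16],"angular":[0.005,0.01,0],"grip":-1},{"slide":[0,0.02,0.16],"angular":[0.005,0.01,0],"grip":-1},{"slide":[0,0.02,0.16],"angular":[0.005,0.01,0],"grip":-1},{"slide":[0,0.02,0.16],"angular":[0.005,0.01,0],"grip":-1}]'
```

```text
slide [0.0021 0.0184 0.1613] ang [ 0.0017  0.0072 -0.0016]
t: 20.4
tool_pos: [0.4662, -0.0046, 0.0324]
tcp_rot: [-3.139, -0.002, 1.579]
wrist_force: [-0.9, -0.9, 5.2]
finger_gap: 0.127
```

```bash
python3 -m crank '[{"slide":[0,0,-0.003],"angular":[0,0,0],"grip":-1},{"slide":[-0.003,0.001,-0.004],"angular":[0,0,0],"grip":-1},{"slide":[-0.004,0.001,-0.003],"angular":[0,0,0],"grip":-1},{"slide":[-0.004,0.001,0.0],"angular":[0,0,0],"grip":-1},{"slide":[-0.004,0.001,0.0005],"angular":[0,0,0],"grip":-1},{"slide":[-0.004,0.001,0.0005],"angular":[0,0,0],"grip":-0.8},{"slide":[-0.004,0.001,0.0005],"angular":[0,0,0],"grip":-0.5},{"slide":[-0.004,0.001,0.0005],"angular":[0,0,0],"grip":-0.2},{"slide":[-0.004,0.001,0.0005],"angular":[0,0,0],"grip":-0.2},{"slide":[-0.004,0.001,-0.02],"angular":[0,0,0],"grip":-0.2}]'
```

```text
t: 21.65
tool_pos: [0.466, -0.0084, 0.0516]
tcp_rot: [-3.137, -0.003, 1.579]
wrist_force: [0.2, 0.0, 0.9]
finger_gap: 0.387
```

```bash
python3 -m crank '[{"slide":[0,-0.005,-0.03],"angular":[0,0,0],"grip":-0.2},{"slide":[0,-0.01,-0.07],"angular":[0,0,0],"grip":-0.2},{"slide":[0,-0.015,-0.11],"angular":[0,0,0],"grip":-0.2},{"slide":[0,-0.015,-0.14],"angular":[0,0,0],"grip":-0.2},{"slide":[0,-0.015,-0.14],"angular":[0,0,0],"grip":-0.2},{"slide":[0,-0.015,-0.14],"angular":[0,0,0],"grip":-0.2},{"slide":[0,-0.015,-0.14],"angular":[0,0,0],"grip":-0.2},{"slide":[0,-0.015,-0.14],"angular":[0,0,0],"grip":-0.2},{"slide":[0,-0.015,-0.14],"angular":[0,0,0],"grip":-0.2},{"slide":[0,-0.015,-0.14],"angular":[0,0,0],"grip":-0.2}]'
python3 - <<'E'
from h import *
w=env.snapshot("wrist"); crop(w,190,140,320,300,"w12.png",4)
to([.677,-.0025,.31],down(0.01))
print(env.sense()["joints"].round(2))
E
```

```text
t: 22.9
tool_pos: [0.4516, -0.0088, 0.1915]
tcp_rot: [-3.136, -0.004, 1.579]
wrist_force: [0.2, 0.2, 0.4]
finger_gap: 0.401
slide [ 0.0048  0.2248 -0.1196] ang [-0.0052 -0.0033 -0.0016]
[ 1.37 -0.16 -1.28  1.92 -0.16  1.27  1.72]
```

View pics/w12.png

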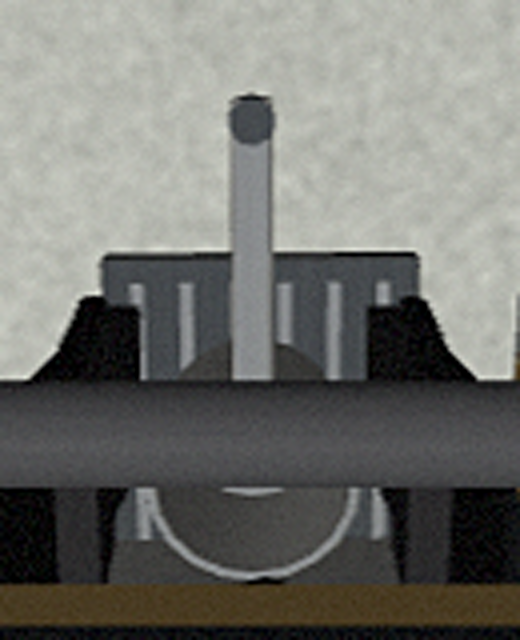

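```bash
python3 - <<'E'
from h import *
w=env.snapshot("wrist")
P=lambda a,b,z:plane(w,a/4+190-.4,b/4+140-.4,z).round(4)
print("rim L",P(150,487,.054),"R",P(360,487,.054),"bottom",P(255,580,.054))
print("handle",P(251,118,.052),"h2",P(251,370,.052))
print("spout front",P(264,580,.116),"dripcorners",P(101,254,.008),P(419,254,.008))
g=env.snapshot("scene"); crop(g,190,180,320,280,"s12.png",6)
E

```

```text
rim L [ 0.5467 -0.0378  0.054 ] R [0.5463 0.0241 0.054 ] bottom [ 0.5773 -0.0066  0.054 ]
handle [ 0.4368 -0.0088  0.052 ] h2 [ 0.5104 -0.0083  0.052 ]
spout front [ 0.5378 -0.005   0.116 ] dripcorners [ 0.4889 -0.0567  0.008 ] [0.4882 0.0458 0.008 ]
```

View pics/s12.png

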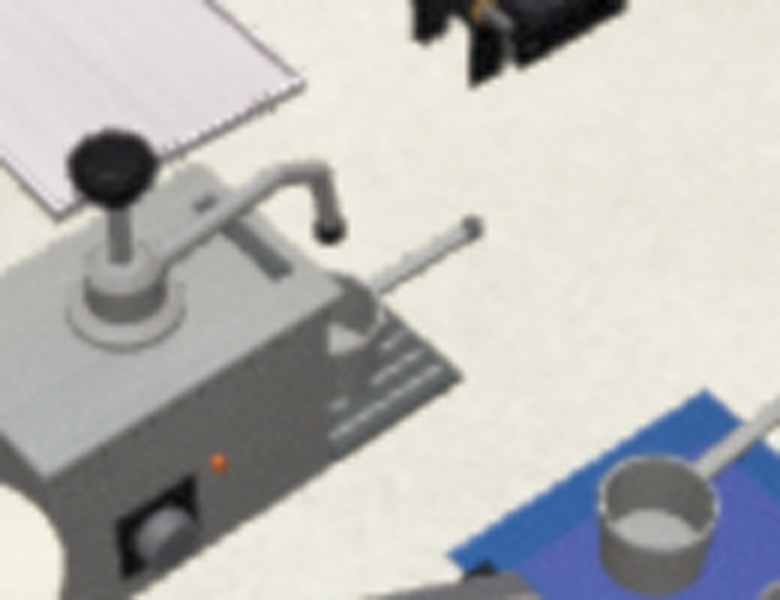

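The pan is now centred to within about 2 mm of the spout. Next I move over the knob with shut fingers.

```bash
python3 -m crank '[{"slide":[0,0.015,-0.04],"angular":[0,0,0],"grip":-1},{"slide":[0,0.035,-0.08],"angular":[0,0,0],"grip":-1},{"slide":[0,0.07,-0.115],"angular":[0,0,0],"grip":-1},{"slide":[0.002,0.10,-0.12],"angular":[0,0,0],"grip":-1},{"slide":[0.004,0.14,-0.12],"angular":[0,0,0],"grip":-1},{"slide":[0.004,0.18,-0.12],"angular":[0,0,0],"grip":-1},{"slide":[0.005,0.21,-0.12],"angular":[0,0,0],"grip":-1},{"slide":[0.005,0.225,-0.12],"angular":[0,0,0],"grip":-1},{"slide":[0.005,0.225,-0.12],"angular":[0,0,0],"grip":-1},{"slide":[0.005,0.225,-0.12],"angular":[0,0,0],"grip":-1}]'
python3 - <<'E'
from h import *
to([.677,-.0025,.223],down(0.01))
print(env.sense()["joints"].round(2))
g=env.snapshot("scene"); crop(g,170,160,320,270,"s13.png",5)
w=env.snapshot("wrist"); cv2.imwrite("pics/w13.png",w["img"]); print(proj(w,[.677,-.002,.263]))
E
```

```text
t: 24.3
tool_pos: [0.6768, -0.0024, 0.3105]
tcp_rot: [-3.136, -0.003, 1.579]
wrist_force: [-0.1, 0.0, 0.7]
finger_gap: 0.01
slide [-0.0004  0.0007  0.0875] ang [-0.0055 -0.003  -0.0017]
[ 0.66  0.58 -1.13  1.19  0.52  1.66  1.23]
(np.float64(252.99340525886194), np.float64(207.63855147883794))
```

View pics/s13.png

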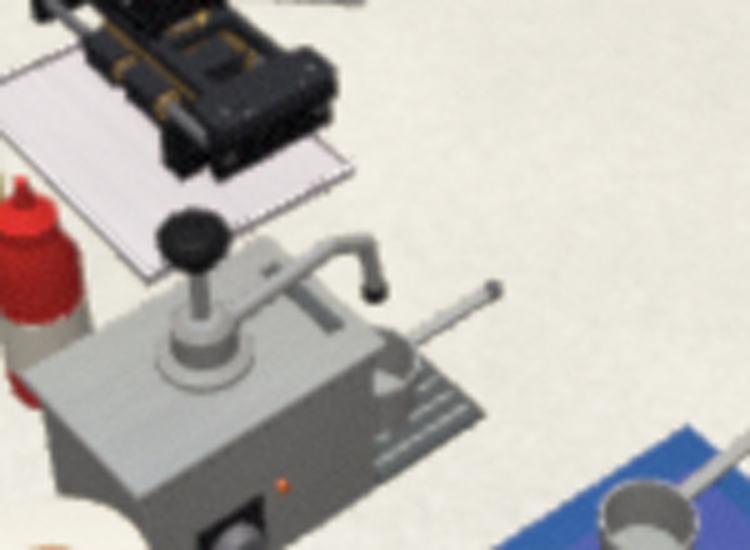

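View pics/w13.png

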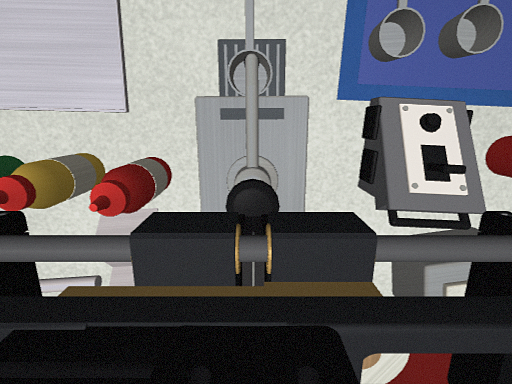

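The knob at (252,204) lines up with the fingers. Pressing.

```bash
python3 -m crank '[{"slide":[0,0.001,0.03],"angular":[0,0,0],"grip":-1},{"slide":[0,0.001,0.043],"angular":[0,0,0],"grip":-1},{"slide":[0,0.001,0.05],"angular":[0,0,0],"grip":-1},{"slide":[0,0.001,0.06],"angular":[0,0,0],"grip":-1},{"slide":[0,0.001,0.07],"angular":[0,0,0],"grip":-1},{"slide":[0,0.001,0.08],"angular":[0,0,0],"grip":-1},{"slide":[0,0.001,0.087],"angular":[0,0,0],"grip":-1},{"slide":[0,0.001,0.09],"angular":[0,0,0],"grip":-1},{"slide":[0,0.001,0.092],"angular":[0,0,0],"grip":-1},{"slide":[0,0.001,0.092],"angular":[0,0,0],"grip":-1}]'
python3 - <<'E'
from h import *
g=env.snapshot("scene"); crop(g,170,160,320,270,"s14.png",5)
st=env.sense();print(st["tool_pos"],st["wrist_force"])
E
```

```text
t: 25.65
tool_pos: [0.6772, -0.0031, 0.2231]
tcp_rot: [-3.139, -0.0, 1.578]
wrist_force: [-6.5, -3.4, 14.5]
finger_gap: 0.005
[ 0.67718143 -0.00309536  0.22309908] [-6.24694726 -2.57838896 15.10186006]
```

View pics/s14.png

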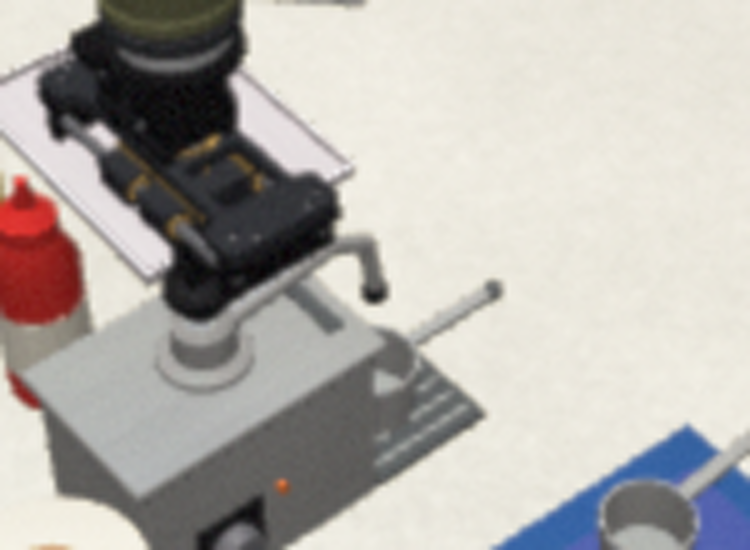

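```bash
python3 -m crank '[{"slide":[0,0,0.006],"angular":[0,0,0],"grip":-1},{"slide":[0,0,0.007],"angular":[0,0,0],"grip":-1},{"slide":[0,0,0.007],"angular":[0,0,0],"grip":-1},{"slide":[0,0,0.007],"angular":[0,0,0],"grip":-1},{"slide":[0,0,0.007],"angular":[0,0,0],"grip":-1},{"slide":[0,0,0.007],"angular":[0,0,0],"grip":-1},{"slide":[0,0,0.007],"angular":[0,0,0],"grip":-1},{"slide":[0,0,0.007],"angular":[0,0,0],"grip":-1},{"slide":[0,0,0.007],"angular":[0,0,0],"grip":-1},{"slide":[0,0,0.007],"angular":[0,0,0],"grip":-1}]'
```

```text
t: 26.95
tool_pos: [0.6773, -0.0031, 0.2229]
tcp_rot: [3.141, 0.002, 1.577]
wrist_force: [-10.1, -3.6, 24.6]
finger_gap: 0.004
```

It is at the stop: 24 N with no further travel. I lift, let the knob rise, and go back to the pan.

```bash
python3 -m crank '[{"slide":[0,0,-0.015],"angular":[0,0,0],"grip":-1},{"slide":[0,0,-0.035],"angular":[0,0,0],"grip":-1},{"slide":[0,0,-0.06],"angular":[0,0,0],"grip":-1},{"slide":[0,0,-0.088],"angular":[0,0,0],"grip":-1},{"slide":[0,-0.03,-0.088],"angular":[0,0,0],"grip":-1},{"slide":[0,-0.07,-0.088],"angular":[0,0,0],"grip":-1},{"slide":[0,-0.11,-0.088],"angular":[0,0,0],"grip":-0.2},{"slide":[0,-0.15,-0.088],"angular":[0,0,0],"grip":-0.2},{"slide":[0,-0.18,-0.06],"angular":[0,0,0],"grip":-0.2},{"slide":[0,-0.20,-0.02],"angular":[0,0,0],"grip":-0.2}]'
python3 - <<'E'
from h import *
g=env.snapshot("scene"); cv2.imwrite("pics/s15.png",g["img"])
to([.466,-.0084,.0305],down(0.01))
print(env.sense()["joints"].round(2))
E
```

```text
t: 28.2
tool_pos: [0.4774, -0.004, 0.2424]
tcp_rot: [3.139, 0.004, 1.577]
wrist_force: [-0.7, 1.1, -0.3]
finger_gap: 0.358
slide [-0.0025 -0.0028  0.2056] ang [-0.0097  0.007  -0.0045]
[ 1.36 -0.1  -1.32  1.82 -0.09  1.36  1.64]
```

View pics/s15.png

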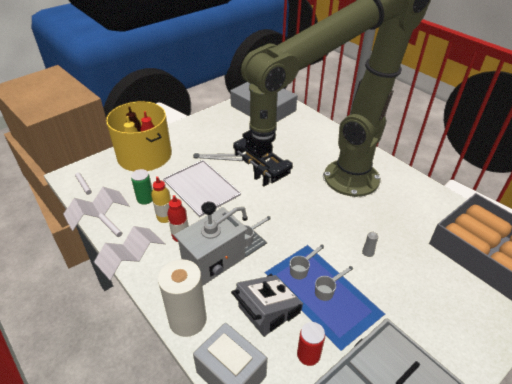

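```bash
python3 -m crank '[{"slide":[0,-0.003,0.05],"angular":[-0.005,0.004,-0.002],"grip":-0.2},{"slide":[-0.003,-0.003,0.1],"angular":[-0.01,0.007,-0.004],"grip":-0.2},{"slide":[-0.003,-0.003,0.15],"angular":[-0.01,0.007,-0.004],"grip":-0.2},{"slide":[-0.003,-0.003,0.185],"angular":[-0.01,0.007,-0.004],"grip":-0.2},{"slide":[-0.003,-0.003,0.2],"angular":[-0.01,0.007,-0.004],"grip":-0.2},{"slide":[-0.003,-0.003,0.206],"angular":[-0.01,0.007,-0.004],"grip":-0.2},{"slide":[-0.003,-0.003,0.206],"angular":[-0.01,0.007,-0.004],"grip":-0.4},{"slide":[-0.003,-0.003,0.206],"angular":[-0.01,0.007,-0.004],"grip":-1},{"slide":[-0.003,-0.003,0.206],"angular":[-0.01,0.007,-0.004],"grip":-1},{"slide":[-0.003,-0.003,0.206],"angular":[-0.01,0.007,-0.004],"grip":-1}]'
python3 - <<'E'
from h import *
to([.45,-.10,.055],down(0));to([.44,-.405,.10],down(0))
print(env.sense()["joints"].round(2))
E
```

```text
t: 29.5
tool_pos: [0.4663, -0.0092, 0.0306]
tcp_rot: [3.14, 0.001, 1.58]
wrist_force: [-0.7, -0.1, 2.0]
finger_gap: 0.129
slide [-0.0906 -0.0171 -0.0243] ang [0.0014 0.0008 0.0091]
slide [-0.3956 -0.0298 -0.0691] ang [0.0014 0.0008 0.0091]
[ 1.04  0.34 -1.18  2.07  0.38  0.97  1.24]
```

```bash
python3 -m crank '[{"slide":[0,0,0],"angular":[0,0,0],"grip":-1},{"slide":[0,0,-0.008],"angular":[0,0,0],"grip":-1},{"slide":[-0.01,-0.002,-0.018],"angular":[0,0,0],"grip":-1},{"slide":[-0.03,-0.006,-0.022],"angular":[0,0,0],"grip":-1},{"slide":[-0.06,-0.012,-0.022],"angular":[0,0,0.005],"grip":-1},{"slide":[-0.1,-0.022,-0.022],"angular":[0,0,0.009],"grip":-1},{"slide":[-0.14,-0.028,-0.035],"angular":[0,0,0.009],"grip":-1},{"slide":[-0.18,-0.028,-0.05],"angular":[0,0,0.009],"grip":-1},{"slide":[-0.22,-0.028,-0.06],"angular":[0,0,0.009],"grip":-1},{"slide":[-0.26,-0.028,-0.06],"angular":[0,0,0.009],"grip":-1}]'
python3 - <<'E'
from h import *
to([.436,-.405,.06],down(0));to([.436,-.405,.026],down(0))
print(env.sense()["joints"].round(2))
g=env.snapshot("scene"); crop(g,150,120,300,230,"s16.png",5)
E
```

```text
t: 30.75
tool_pos: [0.4408, -0.2713, 0.092]
tcp_rot: [3.139, 0.002, 1.57]
wrist_force: [0.6, 0.6, -0.3]
finger_gap: 0.127
slide [-0.1336 -0.0048  0.0324] ang [ 0.0023  0.0024 -0.0005]
slide [-0.1335 -0.0049  0.0664] ang [ 0.0023  0.0024 -0.0005]
[ 1.51  0.35 -1.15  1.91  0.35  1.11  1.79]
```

View pics/s16.png

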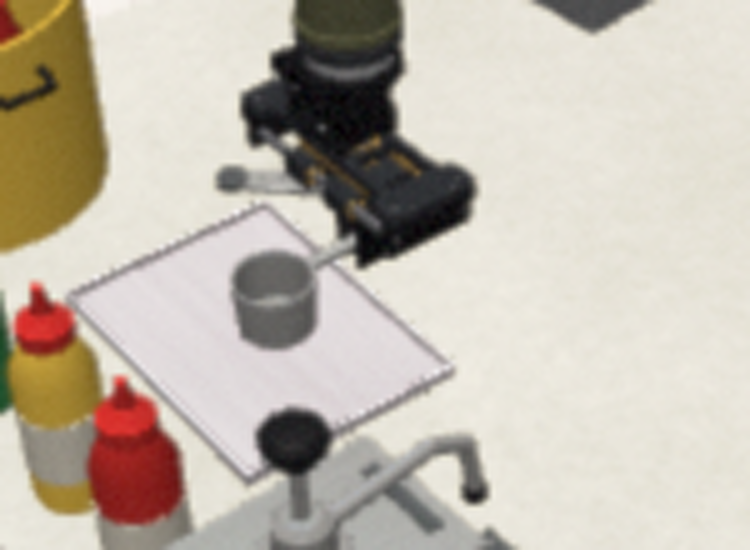

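```bash
python3 - <<'E'
from h import *
g=env.snapshot("scene");t=env.snapshot("top"); cv2.imwrite("pics/t16.png",t["img"]); crop(g,90,80,210,180,"s17.png",6)
E
```

```text
(no output)
```

View pics/t16.png

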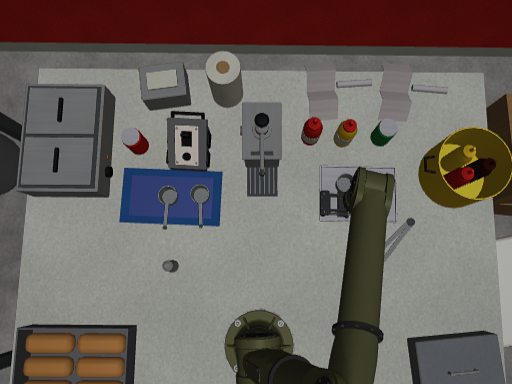

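View pics/s17.png

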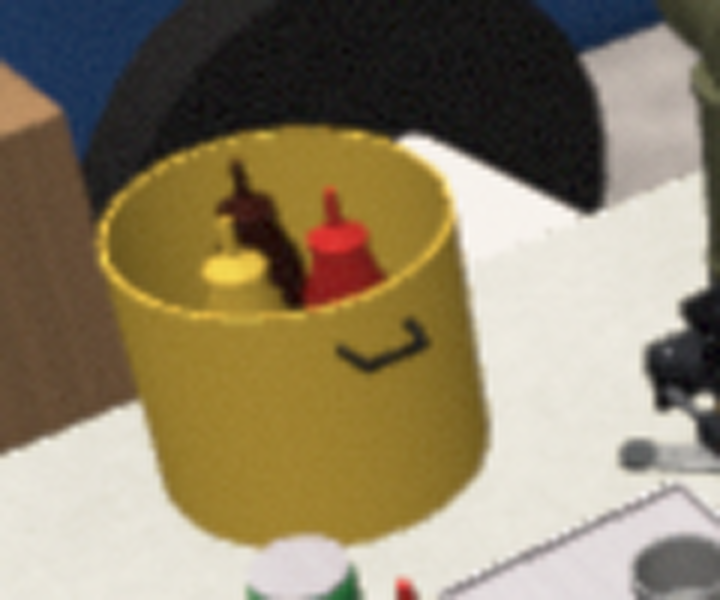

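```bash
python3 - <<'E'
from h import *
g=env.snapshot("scene");t=env.snapshot("top")
p=tri((g,136.3,117),(t,470,163));print(p)
print(plane(g,165.5,113,p[2]),plane(t,430,165,p[2]),plane(t,470,197,p[2]))
print("base nearest",plane(g,488/6+90,440/6+80,0),plane(t,419,180,0.0),plane(t,430,199,0))
E
```

```text
[ 0.57049449 -0.64423852  0.19189934]
[ 0.46877489 -0.60370602  0.19189934] [ 0.55874513 -0.51727494  0.19189934] [ 0.46083186 -0.63349795  0.19189934]
base nearest [ 0.47662955 -0.59336556  0.        ] [ 0.55001519 -0.54650414  0.        ] [ 0.48388976 -0.58130445  0.        ]
```

The bucket edge is more than 50 mm clear of the gripper at the far slot, so I go on and place the pan.

```bash
python3 -m crank '[{"slide":[-0.03,-0.002,0],"angular":[0,0,0],"grip":-1},{"slide":[-0.07,-0.005,0],"angular":[0,0,0],"grip":-1},{"slide":[-0.105,-0.005,0.01],"angular":[0,0,0],"grip":-1},{"slide":[-0.128,-0.005,0.025],"angular":[0,0,0],"grip":-1},{"slide":[-0.13,-0.005,0.04],"angular":[0,0,0],"grip":-1},{"slide":[-0.13,-0.005,0.052],"angular":[0.002,0.002,0],"grip":-1},{"slide":[-0.13,-0.005,0.06],"angular":[0.002,0.002,0],"grip":-1},{"slide":[-0.13,-0.005,0.064],"angular":[0.002,0.002,0],"grip":-1},{"slide":[-0.13,-0.005,0.065],"angular":[0.002,0.002,0],"grip":-1},{"slide":[-0.13,-0.005,0.065],"angular":[0.002,0.002,0],"grip":-1}]'
python3 - <<'E'
from h import *
st=env.sense();print(st["joints"].round(2))
g=env.snapshot("scene"); crop(g,150,130,270,220,"s18.png",6)
E
```

```text
t: 32.25
tool_pos: [0.436, -0.3982, 0.0265]
tcp_rot: [-3.141, -0.002, 1.572]
wrist_force: [-1.3, 1.8, 3.2]
finger_gap: 0.12
[ 1.47  0.58 -0.98  1.78  0.54  1.08  1.88]
```

View pics/s18.png

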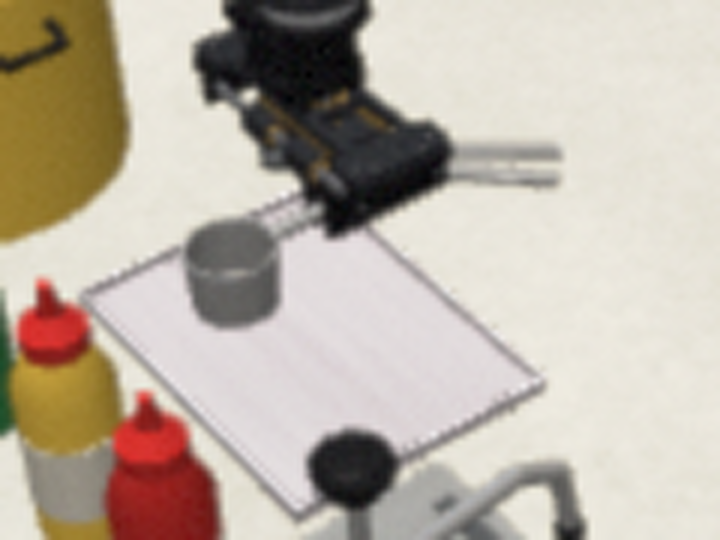

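```bash
python3 -m crank '[{"slide":[0,0,0],"angular":[0,0,0],"grip":-0.9},{"slide":[0,0,0],"angular":[0,0,0],"grip":-0.7},{"slide":[0,0,0],"angular":[0,0,0],"grip":-0.4},{"slide":[0,0,0],"angular":[0,0,0],"grip":-0.2},{"slide":[0,0,0],"angular":[0,0,0],"grip":-0.2},{"slide":[0,0,-0.01],"angular":[0,0,0],"grip":-0.2},{"slide":[0,0,-0.04],"angular":[0,0,0],"grip":-0.2},{"slide":[0,0,-0.08],"angular":[0,0,0],"grip":-0.2},{"slide":[0.03,0,-0.12],"angular":[0,0,0],"grip":-0.2},{"slide":[0.07,0,-0.16],"angular":[0,0,0],"grip":-0.2}]'
python3 - <<'E'
from h import *
st=env.sense();print(st["joints"].round(2))
w=env.snapshot("wrist"); cv2.imwrite("pics/w19.png",w["img"])
t=env.snapshot("top"); crop(t,115,150,300,240,"t19.png")
to([.52,.15,.25],down(-.05))
E
```

```text
t: 33.55
tool_pos: [0.4362, -0.3286, 0.1885]
tcp_rot: [3.141, -0.002, 1.57]
wrist_force: [0.1, -0.3, 1.8]
finger_gap: 0.4
[ 1.61  0.31 -1.17  1.73  0.29  1.3   1.94]
slide [ 0.4735  0.0839 -0.0595] ang [0.0045 0.003  0.0579]
```

View pics/w19.png

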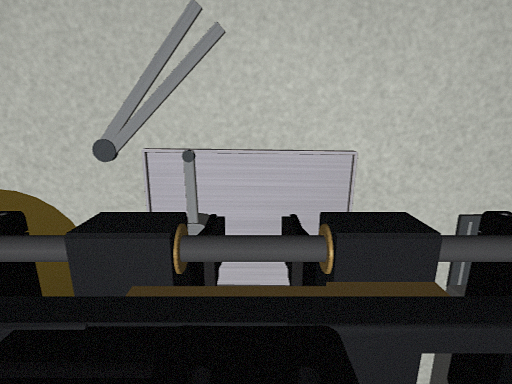

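View pics/t19.png

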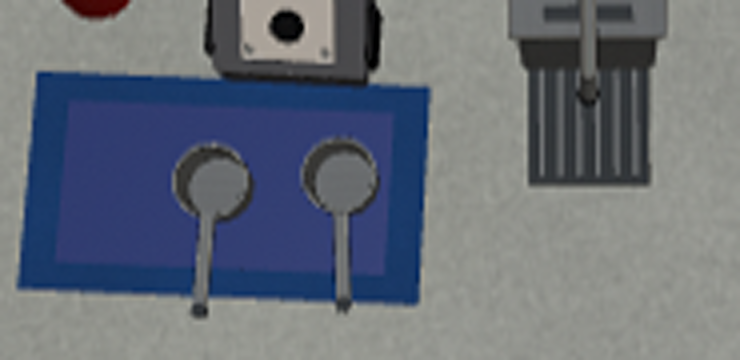

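```bash
python3 -m crank '[{"slide":[0.03,0.0,-0.03],"angular":[0,0,0],"grip":0.4},{"slide":[0.08,0.01,-0.06],"angular":[0,0,0.01],"grip":0.4},{"slide":[0.13,0.02,-0.06],"angular":[0,0,0.02],"grip":0.4},{"slide":[0.18,0.03,-0.06],"angular":[0,0,0.03],"grip":0.4},{"slide":[0.23,0.04,-0.06],"angular":[0,0,0.04],"grip":0.4},{"slide":[0.28,0.05,-0.06],"angular":[0,0,0.05],"grip":0.4},{"slide":[0.34,0.06,-0.06],"angular":[0.004,0.003,0.058],"grip":0.4},{"slide":[0.4,0.07,-0.06],"angular":[0.004,0.003,0.058],"grip":0.4},{"slide":[0.45,0.08,-0.06],"angular":[0.004,0.003,0.058],"grip":0.4},{"slide":[0.473,0.084,-0.06],"angular":[0.004,0.003,0.058],"grip":0.4}]'
python3 - <<'E'
from h import *
st=env.sense();print(st["joints"].round(2))
w=env.snapshot("wrist"); crop(w,150,0,500,240,"w20.png",2)
g=env.snapshot("scene"); crop(g,150,130,310,250,"s20.png",5)
E
```

```text
t: 34.9
tool_pos: [0.5196, 0.1535, 0.2506]
tcp_rot: [3.141, -0.002, 1.526]
wrist_force: [-0.2, -0.3, 0.1]
finger_gap: 0.701
[ 0.78  0.29 -1.31  1.65  0.28  1.42  0.97]
```

View pics/w20.png

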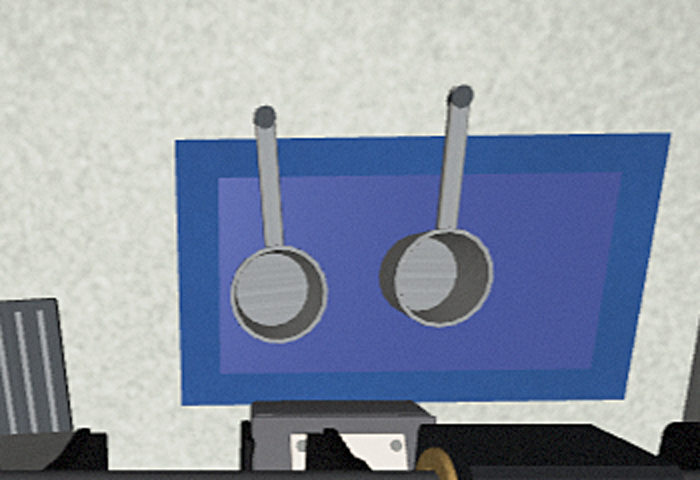

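View pics/s20.png

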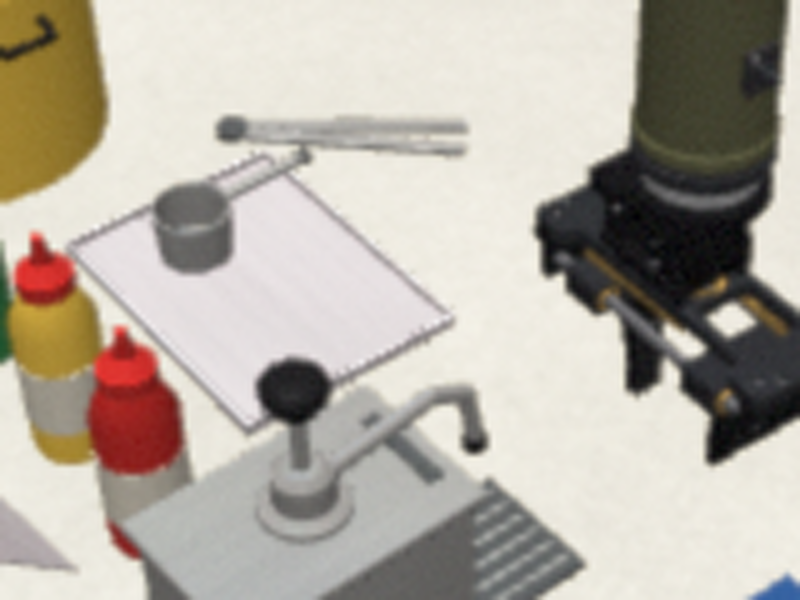

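Pan1 stands upright on the tray. For pan2, the wrist view gives the rim at (371,139) and the handle end at (380,48).

```bash
python3 - <<'E'
from h import *
w=env.snapshot("wrist")
for c,e in [((370.8,138.7),(380,48)),((289.3,147),(282,58.2))]:
    a=plane(w,*c,.0465);b=plane(w,*e,.044);d=a-b;th=np.arctan2(d[1],d[0]);print(a.round(4),b.round(4),np.hypot(*d[:2]),th)
a=-.048;B=np.array([.4835,.309])
p=B-.0795*np.array([np.cos(a),np.sin(a)]);print(p)
to([*p,.0915],down(a)); 
E
```

```text
[0.4835 0.3083 0.0465] [0.376 0.314 0.044] 0.10765494480906554 -0.05283482481347262
[0.4895 0.2029 0.0465] [0.3822 0.1956 0.044 ] 0.10756398321774928 0.06768593408226938
[0.40409157 0.31281453]
slide [ 0.1563 -0.123   0.1591] ang [ 0.0002 -0.0006  0.0017]
```

```bash
python3 -m crank '[{"slide":[0.04,-0.03,0.02],"angular":[0,0,0],"grip":0.4},{"slide":[0.08,-0.06,0.05],"angular":[0,0,0],"grip":0.4},{"slide":[0.12,-0.09,0.08],"angular":[0,0,0],"grip":0.4},{"slide":[0.15,-0.12,0.11],"angular":[0,0,0],"grip":0.4},{"slide":[0.156,-0.123,0.14],"angular":[0,0,0],"grip":0.4},{"slide":[0.156,-0.123,0.159],"angular":[0,0,0],"grip":0.4},{"slide":[0.156,-0.123,0.165],"angular":[0,0,0],"grip":0.4},{"slide":[0.156,-0.123,0.165],"angular":[0,0,0],"grip":0.4},{"slide":[0.156,-0.123,0.165],"angular":[0,0,0],"grip":0.4},{"slide":[0.156,-0.123,0.165],"angular":[0,0,0],"grip":0.4}]'
python3 - <<'E'
from h import *
a=-.05
to([.4042,.3124,.0215],down(a)); 
w=env.snapshot("wrist"); cv2.imwrite("pics/w21.png",w["img"])
print(env.sense()["joints"].round(2))
E
```

```text
t: 36.3
tool_pos: [0.4047, 0.3126, 0.0864]
tcp_rot: [3.14, -0.001, 1.524]
wrist_force: [-0.3, 0.5, -0.1]
finger_gap: 0.699
slide [-0.0003 -0.0006  0.0649] ang [ 0.0013 -0.0011  0.0031]
[ 0.35  0.37 -1.21  1.92  0.39  1.11  0.51]
```

View pics/w21.png

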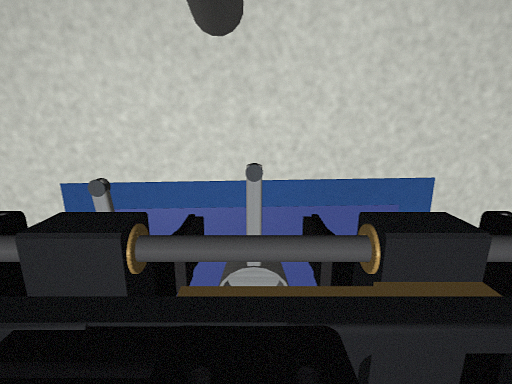

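```bash
python3 -m crank '[{"slide":[0,0,0.025],"angular":[0,0,0],"grip":0.4},{"slide":[0,0,0.045],"angular":[0,0,0],"grip":0.4},{"slide":[0,0,0.06],"angular":[0,0,0],"grip":0.3},{"slide":[0,0,0.065],"angular":[0,0,0],"grip":0},{"slide":[0,0,0.065],"angular":[0,0,0],"grip":-0.3},{"slide":[0,0,0.065],"angular":[0,0,0],"grip":-0.6},{"slide":[0,0,0.065],"angular":[0,0,0],"grip":-1},{"slide":[0,0,0.065],"angular":[0,0,0],"grip":-1},{"slide":[0,0,0.065],"angular":[0,0,0],"grip":-1},{"slide":[0,0,0.065],"angular":[0,0,0],"grip":-1}]'
python3 -m crank '[{"slide":[0,0,0],"angular":[0,0,0],"grip":-1},{"slide":[0,0,-0.01],"angular":[0,0,0],"grip":-1},{"slide":[0,0,-0.025],"angular":[0,0,0],"grip":-1},{"slide":[0,0,-0.04],"angular":[0,0,0],"grip":-1},{"slide":[0,0,-0.055],"angular":[0,0,0],"grip":-1},{"slide":[0,0,-0.07],"angular":[0,0,0],"grip":-1},{"slide":[0,0,-0.08],"angular":[0,0,0],"grip":-1},{"slide":[0,0,-0.08],"angular":[0,0,0],"grip":-1},{"slide":[0,0,-0.08],"angular":[0,0,0],"grip":-1},{"slide":[0,0,-0.08],"angular":[0,0,0],"grip":-1}]'
python3 - <<'E'
from h import *
g=env.snapshot("scene"); crop(g,250,190,400,300,"s22.png",5)
to([.45,.10,.105],down(0.01))
E
```

```text
t: 37.6
tool_pos: [0.4048, 0.3129, 0.0214]
tcp_rot: [3.14, -0.001, 1.524]
wrist_force: [0.2, -0.3, 1.2]
finger_gap: 0.126
t: 38.85
tool_pos: [0.4043, 0.3125, 0.1009]
tcp_rot: [3.141, -0.001, 1.524]
wrist_force: [0.1, -0.7, -3.2]
finger_gap: 0.124
slide [-0.2102  0.0555 -0.0043] ang [ 0.0006 -0.0009 -0.0565]
```

View pics/s22.png

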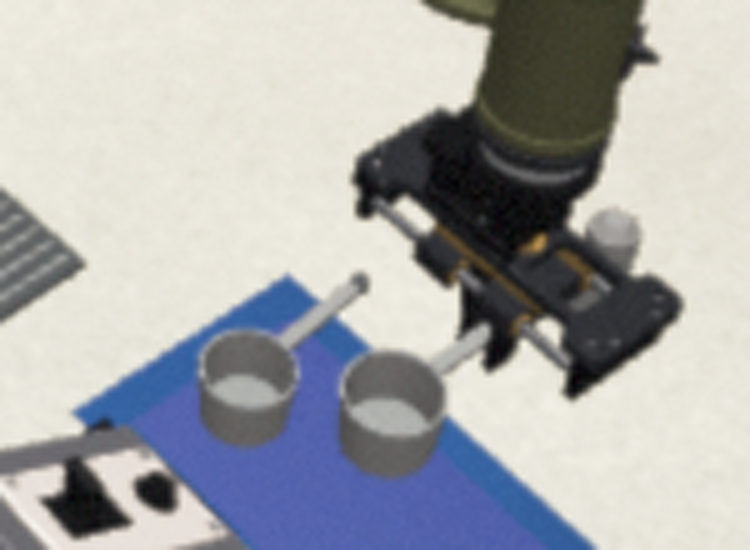

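```bash
python3 -m crank '[{"slide":[-0.015,0.004,-0.004],"angular":[0,0,-0.01],"grip":-1},{"slide":[-0.04,0.01,-0.004],"angular":[0,0,-0.02],"grip":-1},{"slide":[-0.08,0.02,-0.004],"angular":[0,0,-0.03],"grip":-1},{"slide":[-0.12,0.03,-0.004],"angular":[0,0,-0.04],"grip":-1},{"slide":[-0.16,0.04,-0.004],"angular":[0,0,-0.05],"grip":-1},{"slide":[-0.19,0.05,-0.004],"angular":[0,0,-0.057],"grip":-1},{"slide":[-0.207,0.055,-0.004],"angular":[0,0,-0.057],"grip":-1},{"slide":[-0.21,0.055,0.01],"angular":[0,0,-0.057],"grip":-1},{"slide":[-0.21,0.055,0.03],"angular":[0,0,-0.057],"grip":-1},{"slide":[-0.21,0.055,0.045],"angular":[0,0,-0.057],"grip":-1}]'
python3 - <<'E'
from h import *
to([.466,-.0065,.0555],down(0.01)); to([.466,-.0065,.031],down(0.01)); print(env.sense()["joints"].round(2))
E
```

```text
t: 40.15
tool_pos: [0.4483, 0.1013, 0.0541]
tcp_rot: [-3.14, -0.002, 1.583]
wrist_force: [-0.1, 0.5, -2.0]
finger_gap: 0.128
slide [-0.108   0.0163 -0.0016] ang [-0.0013 -0.0016  0.0022]
slide [-0.108   0.0164  0.0229] ang [-0.0013 -0.0016  0.0022]
[ 0.86  0.27 -1.23  2.07  0.3   1.01  1.06]
```

```bash
python3 -m crank '[{"slide":[-0.02,0.003,0],"angular":[0,0,0],"grip":-1},{"slide":[-0.045,0.007,0],"angular":[0,0,0],"grip":-1},{"slide":[-0.07,0.011,0],"angular":[0,0,0],"grip":-1},{"slide":[-0.095,0.015,0],"angular":[0,0,0],"grip":-1},{"slide":[-0.108,0.016,0],"angular":[-0.001,-0.001,0.002],"grip":-1},{"slide":[-0.108,0.016,0.005],"angular":[-0.001,-0.001,0.002],"grip":-1},{"slide":[-0.108,0.016,0.012],"angular":[-0.001,-0.001,0.002],"grip":-1},{"slide":[-0.108,0.016,0.018],"angular":[-0.001,-0.001,0.002],"grip":-1},{"slide":[-0.108,0.016,0.021],"angular":[-0.001,-0.001,0.002],"grip":-1},{"slide":[-0.108,0.016,0.022],"angular":[-0.001,-0.001,0.002],"grip":-1}]'
python3 - <<'E'
from h import *
to([.466,-.0065,.0305],down(0.01));print(env.sense()["wrist_force"])
E
```

```text
t: 41.4
tool_pos: [0.4655, -0.0061, 0.0316]
tcp_rot: [-3.141, -0.001, 1.582]
wrist_force: [-0.2, -0.0, -1.0]
finger_gap: 0.125
slide [-0.0004  0.0005  0.0011] ang [-0.0005 -0.0008  0.0009]
[-0.2022235  -0.03337046 -1.02741098]
```

```bash
python3 -m crank '[{"slide":[0,0,0.001],"angular":[0,0,0],"grip":-1},{"slide":[0,0,0.0015],"angular":[0,0,0],"grip":-0.9},{"slide":[0,0,0.0015],"angular":[0,0,0],"grip":-0.7},{"slide":[0,0,0.0015],"angular":[0,0,0],"grip":-0.4},{"slide":[0,0,0.0015],"angular":[0,0,0],"grip":-0.2},{"slide":[0,0,0.0015],"angular":[0,0,0],"grip":-0.2},{"slide":[0,0,-0.01],"angular":[0,0,0],"grip":-0.2},{"slide":[0,-0.005,-0.04],"angular":[0,0,0],"grip":-0.2},{"slide":[0,-0.01,-0.09],"angular":[0,0,0],"grip":-0.2},{"slide":[0,-0.014,-0.15],"angular":[0,0,0],"grip":-0.2}]'
python3 - <<'E'
from h import *
w=env.snapshot("wrist"); crop(w,190,140,320,300,"w23.png",4)
g=env.snapshot("scene"); cv2.imwrite("pics/s23.png",g["img"])
to([.677,-.0028,.31],down(0.01));print(env.sense()["joints"].round(2))
E
```

```text
t: 42.65
tool_pos: [0.4509, -0.0065, 0.1784]
tcp_rot: [-3.138, -0.003, 1.582]
wrist_force: [-1.3, -2.3, 1.5]
finger_gap: 0.394
slide [ 2.000e-04  2.224e-01 -1.246e-01] ang [ 0.0089  0.0174 -0.0002]
[ 1.39 -0.17 -1.31  1.94 -0.16  1.24  1.71]
```

View pics/w23.png

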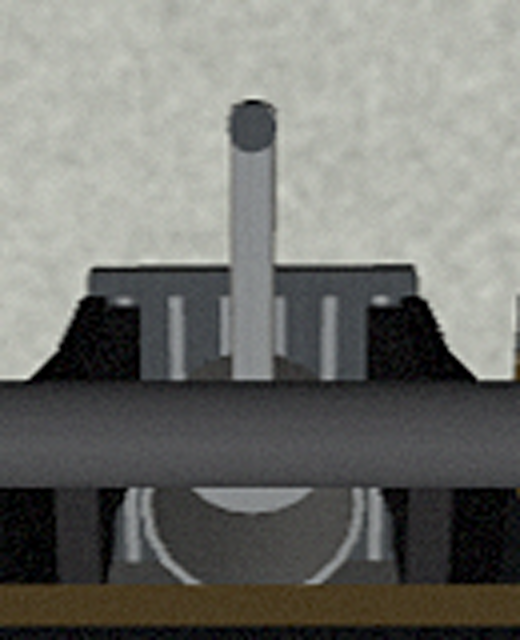

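View pics/s23.png

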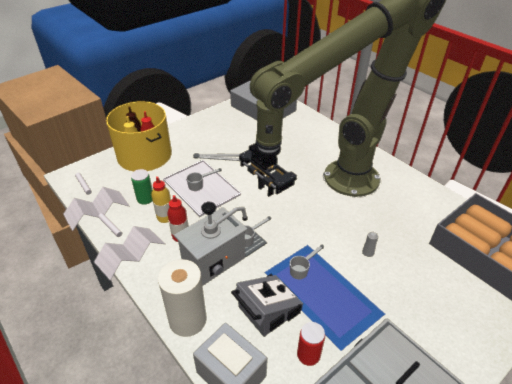

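```bash
python3 - <<'E'
from h import *
w=env.snapshot("wrist")
P=lambda a,b,z:plane(w,a/4+190-.4,b/4+140-.4,z).round(4)
print("rim L",P(139,510,.054),"R",P(367,510,.054),"handle",P(252,125,.052),P(252,370,.052),"drip",P(88,268,.008),P(416,268,.008))
E
python3 -m crank '[{"slide":[0,0.015,-0.04],"angular":[0,0,0],"grip":-1},{"slide":[0,0.035,-0.08],"angular":[0,0,0],"grip":-1},{"slide":[0,0.07,-0.115],"angular":[0,0,0],"grip":-1},{"slide":[0.0,0.10,-0.125],"angular":[0.003,0.008,0],"grip":-1},{"slide":[0.0,0.14,-0.125],"angular":[0.008,0.015,0],"grip":-1},{"slide":[0.0,0.18,-0.125],"angular":[0.008,0.015,0],"grip":-1},{"slide":[0.0,0.21,-0.125],"angular":[0.008,0.015,0],"grip":-1},{"slide":[0.0,0.222,-0.125],"angular":[0.008,0.015,0],"grip":-1},{"slide":[0.0,0.222,-0.125],"angular":[0.008,0.015,0],"grip":-1},{"slide":[0.0,0.222,-0.125],"angular":[0.008,0.015,0],"grip":-1}]'
python3 - <<'E'
from h import *
to([.677,-.0028,.223],down(0.01))
print(env.sense()["joints"].round(2))
w=env.snapshot("wrist"); cv2.imwrite("pics/w24.png",w["img"])
E
```

```text
rim L [ 0.5568 -0.0416  0.054 ] R [0.5555 0.0245 0.054 ] handle [ 0.4431 -0.0098  0.052 ] [ 0.5133 -0.0092  0.052 ] drip [ 0.4982 -0.0622  0.008 ] [0.4967 0.0416 0.008 ]
t: 44.05
tool_pos: [0.6745, -0.0047, 0.3067]
tcp_rot: [-3.137, -0.002, 1.58]
wrist_force: [-1.1, -0.2, 0.3]
finger_gap: 0.002
slide [0.0017 0.0029 0.0837] ang [-0.0041 -0.0016 -0.0012]
[ 0.67  0.58 -1.13  1.21  0.52  1.65  1.23]
```

View pics/w24.png

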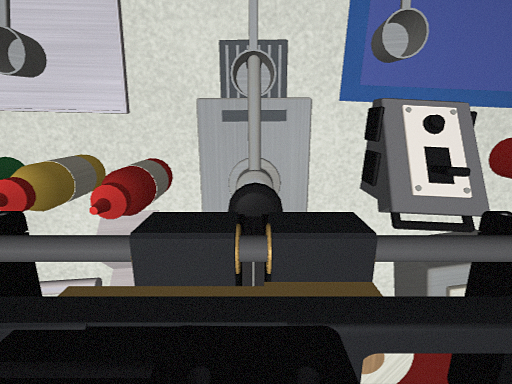

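```bash
python3 -m crank '[{"slide":[0.002,0.003,0.025],"angular":[0,0,0],"grip":-1},{"slide":[0.002,0.003,0.04],"angular":[0,0,0],"grip":-1},{"slide":[0.002,0.003,0.05],"angular":[0,0,0],"grip":-1},{"slide":[0.002,0.003,0.06],"angular":[0,0,0],"grip":-1},{"slide":[0.002,0.003,0.07],"angular":[0,0,0],"grip":-1},{"slide":[0.002,0.003,0.08],"angular":[0,0,0],"grip":-1},{"slide":[0.002,0.003,0.087],"angular":[0,0,0],"grip":-1},{"slide":[0.002,0.003,0.091],"angular":[0,0,0],"grip":-1},{"slide":[0.002,0.003,0.093],"angular":[0,0,0],"grip":-1},{"slide":[0.002,0.003,0.094],"angular":[0,0,0],"grip":-1}]'
python3 - <<'E'
from h import *
st=env.sense();print(st["tool_pos"],st["wrist_force"])
E
```

```text
t: 45.35
tool_pos: [0.6769, -0.0033, 0.2227]
tcp_rot: [3.141, 0.003, 1.578]
wrist_force: [-15.9, -4.7, 40.7]
finger_gap: 0.006
[ 0.67686162 -0.00331577  0.22270743] [-15.8837685   -4.6531502   40.72938803]
```

The knob is at its stop (z 0.2227), with more force than needed. Releasing; I will press more lightly next time.

```bash
python3 -m crank '[{"slide":[0,0,-0.015],"angular":[0,0,0],"grip":-1},{"slide":[0,0,-0.035],"angular":[0,0,0],"grip":-1},{"slide":[0,0,-0.06],"angular":[0,0,0],"grip":-1},{"slide":[0,0,-0.088],"angular":[0,0,0],"grip":-1},{"slide":[0,-0.03,-0.088],"angular":[0,0,0],"grip":-1},{"slide":[0,-0.07,-0.088],"angular":[0,0,0],"grip":-1},{"slide":[0,-0.11,-0.088],"angular":[0,0,0],"grip":-0.2},{"slide":[0,-0.15,-0.088],"angular":[0,0,0],"grip":-0.2},{"slide":[0,-0.18,-0.06],"angular":[0,0,0],"grip":-0.2},{"slide":[0,-0.20,-0.02],"angular":[0,0,0],"grip":-0.2}]'
python3 - <<'E'
from h import *
g=env.snapshot("scene"); cv2.imwrite("pics/s25.png",g["img"])
w=env.snapshot("wrist"); cv2.imwrite("pics/w25.png",w["img"])
to([.465,-.0075,.0305],down(0.01))
print(env.sense()["joints"].round(2))
E
```

```text
t: 46.6
tool_pos: [0.4766, -0.0047, 0.2418]
tcp_rot: [3.14, 0.005, 1.577]
wrist_force: [0.0, 0.5, -0.1]
finger_gap: 0.35
slide [ 1.00e-04 -5.40e-03  2.08e-01] ang [-0.0082  0.0085 -0.0065]
[ 1.36 -0.1  -1.32  1.81 -0.09  1.36  1.64]
```

View pics/s25.png

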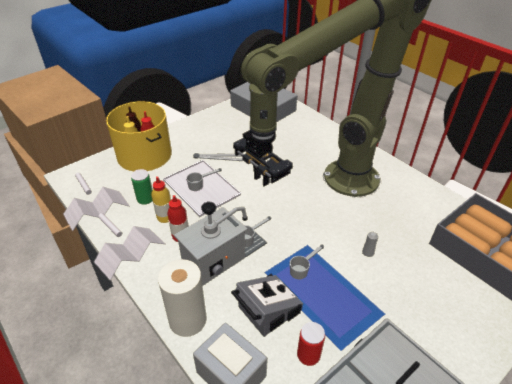

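View pics/w25.png

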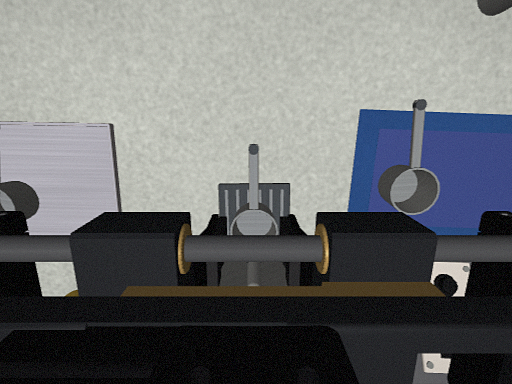

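The knob is up again and pan2 still sits on the drip tray. Next I grip it, carry it out and check.

```bash
python3 -m crank '[{"slide":[0,-0.005,0.05],"angular":[-0.004,0.004,-0.003],"grip":-0.2},{"slide":[0,-0.005,0.1],"angular":[-0.008,0.008,-0.006],"grip":-0.2},{"slide":[0,-0.005,0.15],"angular":[-0.008,0.008,-0.006],"grip":-0.2},{"slide":[0,-0.005,0.185],"angular":[-0.008,0.008,-0.006],"grip":-0.2},{"slide":[0,-0.005,0.2],"angular":[-0.008,0.008,-0.006],"grip":-0.2},{"slide":[0,-0.005,0.208],"angular":[-0.008,0.008,-0.006],"grip":-0.2},{"slide":[0,-0.005,0.208],"angular":[-0.008,0.008,-0.006],"grip":-0.4},{"slide":[0,-0.005,0.208],"angular":[-0.008,0.008,-0.006],"grip":-1},{"slide":[0,-0.005,0.208],"angular":[-0.008,0.008,-0.006],"grip":-1},{"slide":[0,-0.005,0.208],"angular":[-0.008,0.008,-0.006],"grip":-1}]'
python3 - <<'E'
from h import *
to([.436,-.328,.0865],down(0))
E
```

```text
t: 47.95
tool_pos: [0.4659, -0.0079, 0.0311]
tcp_rot: [3.14, 0.001, 1.58]
wrist_force: [0.6, 0.6, 1.7]
finger_gap: 0.124
slide [-0.3199 -0.0327 -0.055 ] ang [0.0011 0.0014 0.009 ]
```

```bash
python3 -m crank '[{"slide":[0,0,0],"angular":[0,0,0],"grip":-1},{"slide":[0,0,-0.008],"angular":[0,0,0],"grip":-1},{"slide":[-0.01,-0.002,-0.018],"angular":[0,0,0],"grip":-1},{"slide":[-0.03,-0.006,-0.022],"angular":[0,0,0],"grip":-1},{"slide":[-0.06,-0.012,-0.022],"angular":[0,0,0.005],"grip":-1},{"slide":[-0.1,-0.022,-0.022],"angular":[0,0,0.009],"grip":-1},{"slide":[-0.14,-0.03,-0.035],"angular":[0,0,0.009],"grip":-1},{"slide":[-0.18,-0.032,-0.05],"angular":[0,0,0.009],"grip":-1},{"slide":[-0.22,-0.032,-0.055],"angular":[0,0,0.009],"grip":-1},{"slide":[-0.26,-0.032,-0.055],"angular":[0,0,0.009],"grip":-1}]'
python3 - <<'E'
from h import *
to([.436,-.324,.0265],down(0))
t=env.snapshot("top"); crop(t,300,130,460,250,"t26.png",5)
g=env.snapshot("scene"); crop(g,150,130,270,220,"s26.png",6)
P=lambda a,b,z:plane(g,a/6+150-.4,b/6+130-.4,z).round(4)
E
```

```text
t: 49.2
tool_pos: [0.4359, -0.2699, 0.0872]
tcp_rot: [3.14, 0.003, 1.57]
wrist_force: [1.5, -0.7, -1.5]
finger_gap: 0.126
slide [-0.054   0.0001  0.0608] ang [ 0.0012  0.0026 -0.0006]
```

View pics/s26.png

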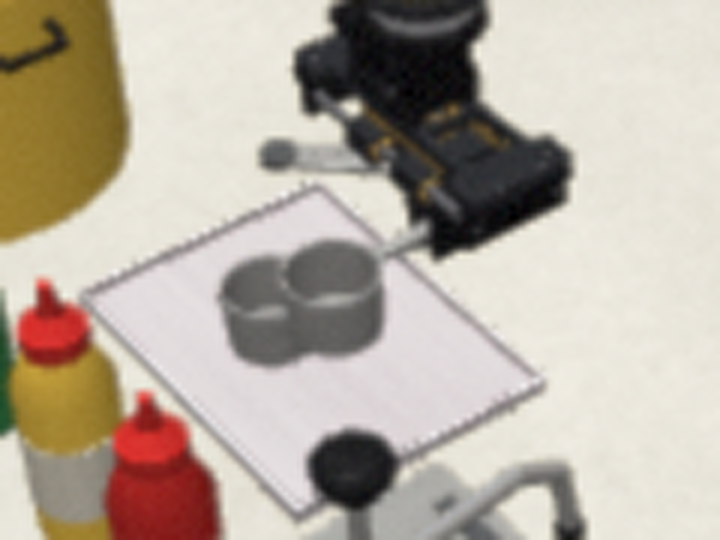

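View pics/t26.png

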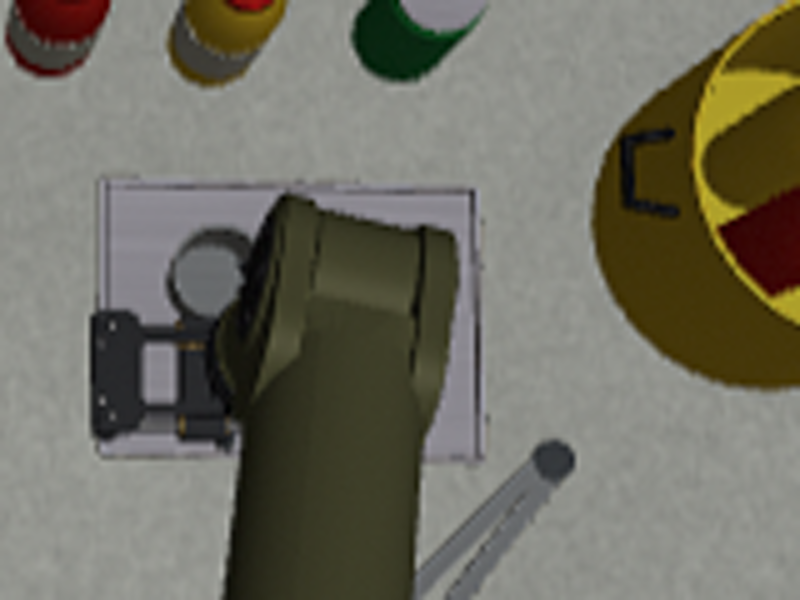

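Pan1 on the tray has been knocked aside, from (189,172) in the scene view to (195,181). I need to find where it is before I place pan2.

```bash
python3 - <<'E'
from h import *
i=cv2.imread("pics/s25.png")[150:220,150:270]; cv2.imwrite("pics/s25c.png",cv2.resize(i,None,fx=6,fy=6,interpolation=cv2.INTER_CUBIC))
E
```

```text
(no output)
```

View pics/s25c.png

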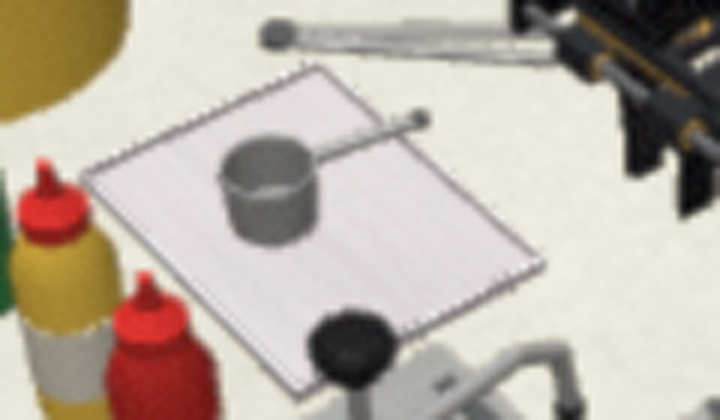

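```bash
python3 - <<'E'
from h import *
g=env.snapshot("scene")
P=lambda a,b,z:plane(g,a/6+150-.4,b/6+150-.4,z).round(4)
print("rim",P(268,166,.0505),"hend",P(420,118,.048))
for q in [(82,178),(318,68),(543,265),(300,395)]: print(P(*q,.012))
E
```

```text
rim [ 0.5174 -0.3486  0.0505] hend [ 0.4122 -0.3287  0.048 ]
[ 0.5965 -0.4552  0.012 ]
[ 0.4105 -0.4531  0.012 ]
[ 0.4137 -0.1975  0.012 ]
[ 0.598  -0.1996  0.012 ]
```

```bash
python3 - <<'E'
from h import *
to([.4735,-.4145,.11],down(0));to([.4735,-.4145,.0265],down(0))
E
```

```text
slide [-0.144   0.0389 -0.0236] ang [ 0.0009  0.0005 -0.0046]
slide [-0.1439  0.0388  0.0599] ang [ 0.0009  0.0005 -0.0046]
```

```bash
python3 -m crank '[{"slide":[0,0,-0.015],"angular":[0,0,0],"grip":-1},{"slide":[-0.02,0.005,-0.024],"angular":[0,0,0],"grip":-1},{"slide":[-0.05,0.014,-0.024],"angular":[0,0,0],"grip":-1},{"slide":[-0.09,0.025,-0.024],"angular":[0,0,0],"grip":-1},{"slide":[-0.125,0.035,-0.024],"angular":[0,0,-0.004],"grip":-1},{"slide":[-0.144,0.039,-0.02],"angular":[0,0,-0.004],"grip":-1},{"slide":[-0.144,0.039,-0.01],"angular":[0,0,-0.004],"grip":-1},{"slide":[-0.144,0.039,0.01],"angular":[0,0,-0.004],"grip":-1},{"slide":[-0.144,0.039,0.025],"angular":[0,0,-0.004],"grip":-1},{"slide":[-0.144,0.039,0.035],"angular":[0,0,-0.004],"grip":-1}]'
python3 - <<'E'
from h import *
to([.4735,-.4145,.0265],down(0)); print(env.sense()["wrist_force"])
w=env.snapshot("wrist"); cv2.imwrite("pics/w27.png",w["img"])
g=env.snapshot("scene"); crop(g,150,130,270,220,"s27.png",6)
E
```

```text
t: 50.6
tool_pos: [0.473, -0.4133, 0.0498]
tcp_rot: [-3.141, -0.001, 1.571]
wrist_force: [-0.2, -0.4, -2.1]
finger_gap: 0.132
slide [-0.0013  0.0005  0.0233] ang [-0.0007 -0.0007  0.0006]
[-0.23583838 -0.39021799 -2.05039649]
```

View pics/s27.png

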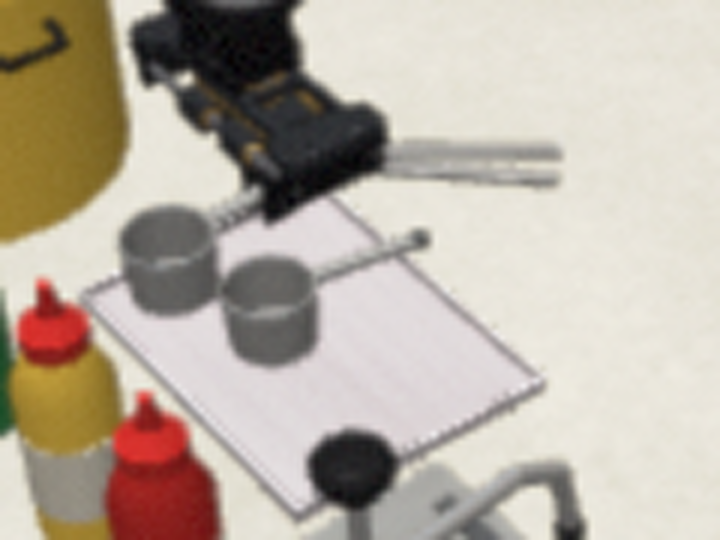

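View pics/w27.png

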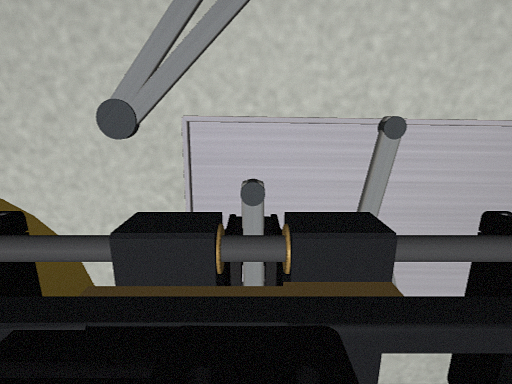

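```bash
python3 -m crank '[{"slide":[-0.003,0.001,0.01],"angular":[0,0,0],"grip":-1},{"slide":[-0.004,0.001,0.018],"angular":[0,0,0],"grip":-1},{"slide":[-0.004,0.001,0.022],"angular":[0,0,0],"grip":-1},{"slide":[-0.004,0.001,0.0235],"angular":[0,0,0],"grip":-1},{"slide":[-0.004,0.001,0.0235],"angular":[0,0,0],"grip":-1},{"slide":[-0.004,0.001,0.0235],"angular":[0,0,0],"grip":-1},{"slide":[-0.004,0.001,0.0235],"angular":[0,0,0],"grip":-1},{"slide":[-0.004,0.001,0.0235],"angular":[0,0,0],"grip":-1},{"slide":[-0.004,0.001,0.0235],"angular":[0,0,0],"grip":-1},{"slide":[-0.004,0.001,0.0235],"angular":[0,0,0],"grip":-1}]'
python3 - <<'E'
from h import *
w=env.snapshot("wrist"); cv2.imwrite("pics/w28.png",w["img"])
g=env.snapshot("scene"); crop(g,150,130,270,220,"s28.png",6); print(env.sense()["wrist_force"])
E
```

```text
t: 51.95
tool_pos: [0.4733, -0.4179, 0.0271]
tcp_rot: [-3.139, -0.0, 1.571]
wrist_force: [-4.2, 0.6, 5.4]
finger_gap: 0.126
[-3.82857247  1.33290788  5.52217501]
```

View pics/s28.png

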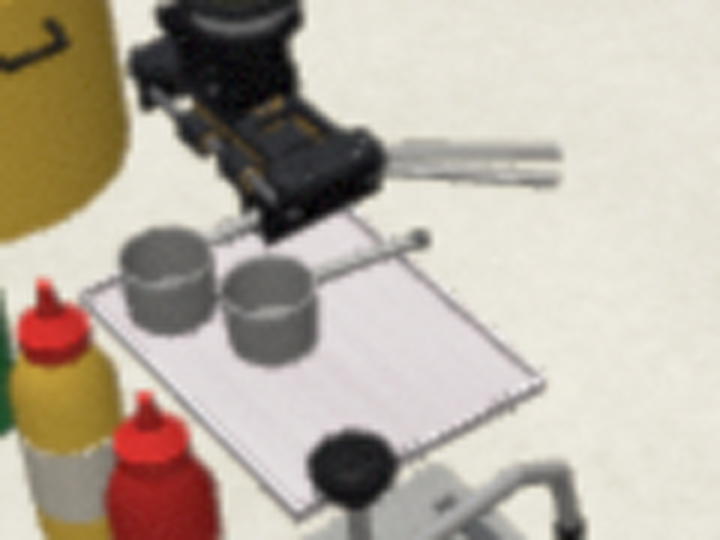

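```bash
python3 -m crank '[{"slide":[0,0,-0.001],"angular":[0,0,0],"grip":-0.9},{"slide":[0,0,-0.001],"angular":[0,0,0],"grip":-0.7},{"slide":[0,0,-0.001],"angular":[0,0,0],"grip":-0.5},{"slide":[0,0,-0.001],"angular":[0,0,0],"grip":-0.35},{"slide":[0,0,-0.001],"angular":[0,0,0],"grip":-0.35},{"slide":[0,0,-0.01],"angular":[0,0,0],"grip":-0.35},{"slide":[0,0,-0.04],"angular":[0,0,0],"grip":-0.35},{"slide":[0,0,-0.08],"angular":[0,0,0],"grip":-0.35},{"slide":[0.03,0,-0.12],"angular":[0,0,0],"grip":-0.35},{"slide":[0.07,0,-0.16],"angular":[0,0,0],"grip":-0.35}]'
python3 - <<'E'
from h import *
g=env.snapshot("scene"); crop(g,150,130,310,250,"s29.png",5)
w=env.snapshot("wrist"); cv2.imwrite("pics/w29.png",w["img"])
to([.53,.10,.25],down(.06)); print(env.sense()["joints"].round(2))
E
```

```text
t: 53.3
tool_pos: [0.4737, -0.3481, 0.189]
tcp_rot: [-3.14, -0.0, 1.569]
wrist_force: [0.8, 0.8, 1.1]
finger_gap: 0.328
slide [ 0.4425  0.0555 -0.0585] ang [ 0.0041  0.0037 -0.0528]
[ 1.47  0.4  -1.12  1.63  0.37  1.34  1.88]
```

View pics/s29.png

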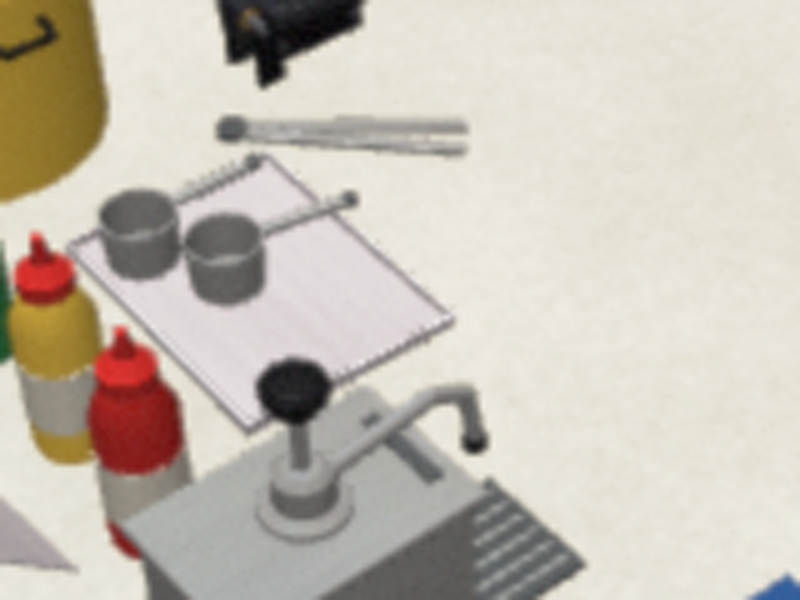

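```bash
python3 -m crank '[{"slide":[0.02,0.0,-0.04],"angular":[0,0,0],"grip":0.2},{"slide":[0.06,0.0,-0.06],"angular":[0,0,-0.01],"grip":0.2},{"slide":[0.11,0.0,-0.06],"angular":[0,0,-0.02],"grip":0.2},{"slide":[0.16,0.0,-0.06],"angular":[0,0,-0.03],"grip":0.2},{"slide":[0.21,0.0,-0.06],"angular":[0,0,-0.04],"grip":0.2},{"slide":[0.26,0.01,-0.06],"angular":[0,0,-0.05],"grip":0.2},{"slide":[0.31,0.01,-0.06],"angular":[0.004,0.003,-0.053],"grip":0.2},{"slide":[0.36,0.02,-0.06],"angular":[0.004,0.003,-0.053],"grip":0.2},{"slide":[0.41,0.04,-0.06],"angular":[0.004,0.003,-0.053],"grip":0.2},{"slide":[0.442,0.055,-0.06],"angular":[0.004,0.003,-0.053],"grip":0.2}]'
python3 - <<'E'
from h import *
w=env.snapshot("wrist"); crop(w,150,0,500,240,"w30.png",2);print(env.sense()["joints"].round(2))
E
```

```text
t: 54.65
tool_pos: [0.53, 0.102, 0.2515]
tcp_rot: [3.141, -0.0, 1.633]
wrist_force: [0.2, -1.7, 1.5]
finger_gap: 0.595
[ 0.88  0.28 -1.31  1.65  0.27  1.42  1.18]
```

View pics/w30.png

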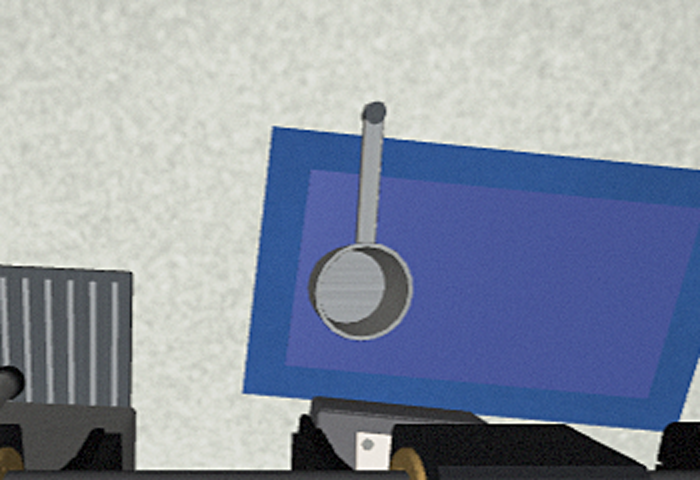

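```bash
python3 - <<'E'
from h import *
w=env.snapshot("wrist")
for c,e in [((331.8,145.2),(336.8,56.2))]:
    a=plane(w,*c,.0465);b=plane(w,*e,.044);d=a-b;th=np.arctan2(d[1],d[0]);print(a.round(4),b.round(4),np.hypot(*d[:2]),th)
a=.065;B=np.array([.489,.2031])
p=B-.0795*np.array([np.cos(a),np.sin(a)]);print(p)
to([*p,.0865],down(a)); 
E
```

```text
[0.4893 0.2094 0.0465] [0.3825 0.2013 0.044 ] 0.1070846329015462 0.07530223522355022
[0.40966788 0.19793614]
slide [ 0.0996 -0.1129  0.1654] ang [ 0.0003 -0.0038  0.0052]
```

```bash
python3 -m crank '[{"slide":[0.02,-0.03,0.02],"angular":[0,0,0],"grip":0.2},{"slide":[0.05,-0.06,0.05],"angular":[0,0,0],"grip":0.2},{"slide":[0.08,-0.09,0.08],"angular":[0,0,0],"grip":0.2},{"slide":[0.1,-0.113,0.11],"angular":[0,-0.003,0.004],"grip":0.2},{"slide":[0.1,-0.113,0.14],"angular":[0,-0.003,0.004],"grip":0.2},{"slide":[0.1,-0.113,0.155],"angular":[0,-0.003,0.004],"grip":0.2},{"slide":[0.1,-0.113,0.165],"angular":[0,-0.003,0.004],"grip":0.2},{"slide":[0.1,-0.113,0.165],"angular":[0,-0.003,0.004],"grip":0.2},{"slide":[0.1,-0.113,0.165],"angular":[0,-0.003,0.004],"grip":0.2},{"slide":[0.1,-0.113,0.165],"angular":[0,-0.003,0.004],"grip":0.2}]'
python3 - <<'E'
from h import *
w=env.snapshot("wrist"); cv2.imwrite("pics/w31.png",w["img"]);print(env.sense()["joints"].round(2))
g=env.snapshot("scene"); crop(g,230,220,380,330,"s31.png",5)
to([.4097,.1979,.0215],down(.065)); 
E
```

```text
t: 56.0
tool_pos: [0.4102, 0.1983, 0.0875]
tcp_rot: [3.14, -0.001, 1.637]
wrist_force: [0.9, -0.4, 0.8]
finger_gap: 0.604
[ 0.74  0.18 -1.31  2.04  0.2   1.06  0.97]
slide [-0.0004 -0.0004  0.0658] ang [ 0.0013 -0.0006  0.0009]
```

View pics/w31.png

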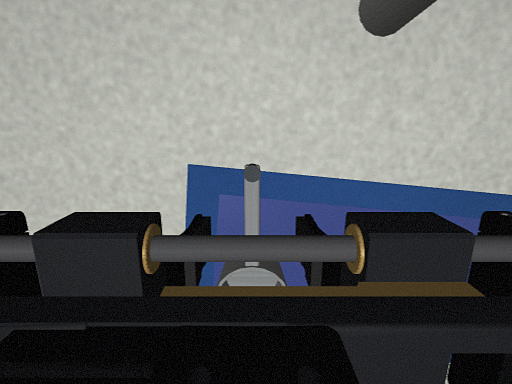

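View pics/s31.png

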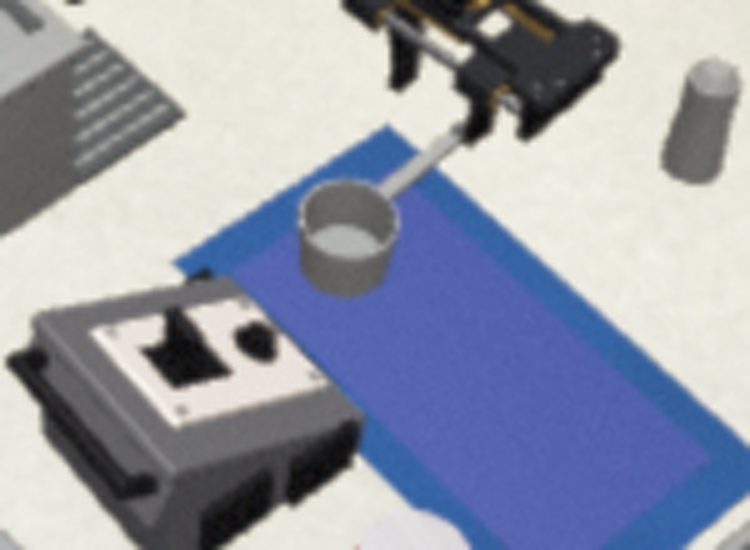

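```bash
python3 -m crank '[{"slide":[0,0,0.025],"angular":[0,0,0],"grip":0.2},{"slide":[0,0,0.045],"angular":[0,0,0],"grip":0.2},{"slide":[0,0,0.06],"angular":[0,0,0],"grip":0.1},{"slide":[0,0,0.066],"angular":[0,0,0],"grip":0},{"slide":[0,0,0.066],"angular":[0,0,0],"grip":-0.3},{"slide":[0,0,0.066],"angular":[0,0,0],"grip":-0.6},{"slide":[0,0,0.066],"angular":[0,0,0],"grip":-1},{"slide":[0,0,0.066],"angular":[0,0,0],"grip":-1},{"slide":[0,0,0.066],"angular":[0,0,0],"grip":-1},{"slide":[0,0,0.066],"angular":[0,0,0],"grip":-1}]'
python3 -m crank '[{"slide":[0,0,0],"angular":[0,0,0],"grip":-1},{"slide":[0,0,-0.01],"angular":[0,0,0],"grip":-1},{"slide":[0,0,-0.02],"angular":[0,0,0],"grip":-1},{"slide":[0,0.01,-0.03],"angular":[0,0,0],"grip":-1},{"slide":[-0.02,0.02,-0.035],"angular":[0,0,0.01],"grip":-1},{"slide":[-0.05,0.03,-0.035],"angular":[0,0,0.03],"grip":-1},{"slide":[-0.08,0.04,-0.035],"angular":[0,0,0.05],"grip":-1},{"slide":[-0.1,0.045,-0.035],"angular":[0,0,0.055],"grip":-1},{"slide":[-0.1,0.045,-0.035],"angular":[0,0,0.055],"grip":-1},{"slide":[-0.1,0.045,-0.035],"angular":[0,0,0.055],"grip":-1}]'
python3 - <<'E'
from h import *
g=env.snapshot("scene"); crop(g,190,180,340,290,"s32.png",5)
to([.466,-.0065,.0555],down(0.01)); to([.466,-.0065,.031],down(0.01)); print(env.sense()["joints"].round(2))
E
```

```text
t: 57.35
tool_pos: [0.4102, 0.1983, 0.0214]
tcp_rot: [3.14, -0.0, 1.637]
wrist_force: [0.2, -0.2, 1.0]
finger_gap: 0.127
t: 58.6
tool_pos: [0.4618, 0.1023, 0.0568]
tcp_rot: [3.14, -0.001, 1.582]
wrist_force: [-0.2, 0.5, -1.5]
finger_gap: 0.125
slide [-0.1092  0.0031  0.0011] ang [ 0.0018 -0.001   0.0023]
slide [-0.1092  0.003   0.0256] ang [ 0.0018 -0.001   0.0023]
[ 0.81  0.29 -1.19  2.04  0.32  1.02  1.06]
```

View pics/s32.png

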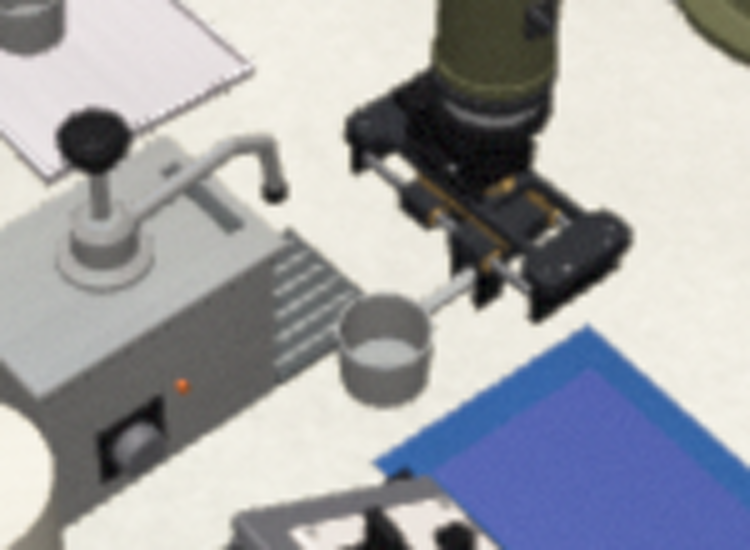

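```bash
python3 -m crank '[{"slide":[-0.02,0.001,0],"angular":[0,0,0],"grip":-1},{"slide":[-0.045,0.002,0],"angular":[0,0,0],"grip":-1},{"slide":[-0.07,0.003,0],"angular":[0,0,0],"grip":-1},{"slide":[-0.095,0.004,0],"angular":[0,0,0],"grip":-1},{"slide":[-0.109,0.005,0],"angular":[0.001,-0.001,0.002],"grip":-1},{"slide":[-0.109,0.005,0.005],"angular":[0.001,-0.001,0.002],"grip":-1},{"slide":[-0.109,0.005,0.012],"angular":[0.001,-0.001,0.002],"grip":-1},{"slide":[-0.109,0.005,0.018],"angular":[0.001,-0.001,0.002],"grip":-1},{"slide":[-0.109,0.005,0.023],"angular":[0.001,-0.001,0.002],"grip":-1},{"slide":[-0.109,0.005,0.0255],"angular":[0.001,-0.001,0.002],"grip":-1}]'
python3 - <<'E'
from h import *
to([.468,-.0065,.0305],down(0.01));print(env.sense()["wrist_force"])
E
```

```text
t: 59.9
tool_pos: [0.4677, -0.0059, 0.0307]
tcp_rot: [3.141, -0.0, 1.582]
wrist_force: [-0.6, 0.0, -0.3]
finger_gap: 0.127
slide [-0.0006  0.0003  0.0002] ang [ 0.0001 -0.0004  0.0009]
[-0.60200875  0.03956446 -0.27753484]
```

```bash
python3 -m crank '[{"slide":[0,0,0.001],"angular":[0,0,0],"grip":-1},{"slide":[0,0,0.001],"angular":[0,0,0],"grip":-0.9},{"slide":[0,0,0.001],"angular":[0,0,0],"grip":-0.7},{"slide":[0,0,0.001],"angular":[0,0,0],"grip":-0.4},{"slide":[0,0,0.001],"angular":[0,0,0],"grip":-0.2},{"slide":[0,0,0.001],"angular":[0,0,0],"grip":-0.2},{"slide":[0,0,-0.01],"angular":[0,0,0],"grip":-0.2},{"slide":[0,-0.005,-0.05],"angular":[0,0,0],"grip":-0.2},{"slide":[0,-0.01,-0.1],"angular":[0,0,0],"grip":-0.2},{"slide":[0,-0.01,-0.14],"angular":[0,0,0],"grip":-0.2}]'
python3 -m crank '[{"slide":[0,0,0],"angular":[0,0,0],"grip":-0.2},{"slide":[0,0,0],"angular":[0,0,0],"grip":-0.2},{"slide":[0,0,0],"angular":[0,0,0],"grip":-0.2},{"slide":[0,0,0],"angular":[0,0,0],"grip":-0.2},{"slide":[0,0,0],"angular":[0,0,0],"grip":-0.2},{"slide":[0,0,0],"angular":[0,0,0],"grip":-0.2},{"slide":[0,0,0],"angular":[0,0,0],"grip":-0.2},{"slide":[0,0,0],"angular":[0,0,0],"grip":-0.2},{"slide":[0,0,0],"angular":[0,0,0],"grip":-0.2},{"slide":[0,0,0],"angular":[0,0,0],"grip":-0.2}]'
python3 - <<'E'
from h import *
w=env.snapshot("wrist"); crop(w,190,140,320,300,"w33.png",4)
to([.677,-.0028,.31],down(0.01));print(env.sense()["joints"].round(2))
E
```

```text
t: 61.15
tool_pos: [0.4579, -0.0053, 0.1724]
tcp_rot: [3.141, -0.0, 1.583]
wrist_force: [0.8, -0.7, 0.2]
finger_gap: 0.4
t: 62.4
tool_pos: [0.4579, -0.0053, 0.1724]
tcp_rot: [3.141, -0.0, 1.583]
wrist_force: [-0.1, 0.3, -0.0]
finger_gap: 0.402
slide [-2.000e-04  2.192e-01 -1.375e-01] ang [ 0.0005 -0.      0.0024]
[ 1.32 -0.07 -1.3   1.94 -0.07  1.22  1.63]
```

View pics/w33.png

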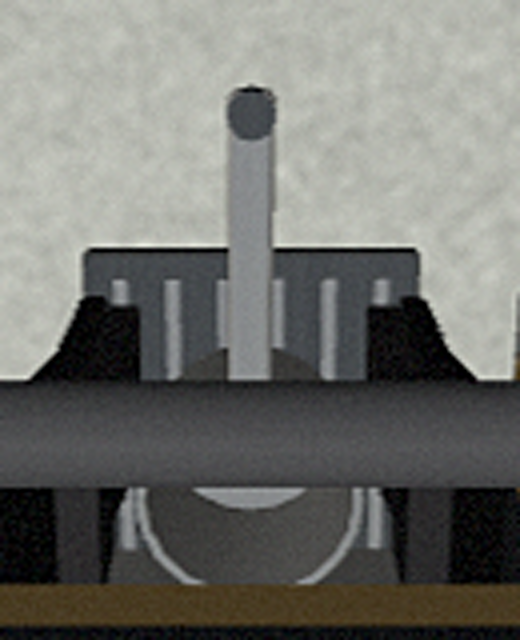

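```bash
python3 - <<'E'
from h import *
w=env.snapshot("wrist")
P=lambda a,b,z:plane(w,a/4+190-.4,b/4+140-.4,z).round(4)
print("rim L",P(136,505,.054),"R",P(365,505,.054),"handle",P(251,114,.052),P(251,370,.052),"drip",P(83,250,.008),P(420,250,.008))
E
python3 -m crank '[{"slide":[0,0.015,-0.04],"angular":[0,0,0],"grip":-1},{"slide":[0,0.035,-0.08],"angular":[0,0,0],"grip":-1},{"slide":[0,0.07,-0.12],"angular":[0,0,0],"grip":-1},{"slide":[0.0,0.10,-0.138],"angular":[0,0,0],"grip":-1},{"slide":[0.0,0.14,-0.138],"angular":[0,0,0],"grip":-1},{"slide":[0.0,0.18,-0.138],"angular":[0,0,0],"grip":-1},{"slide":[0.0,0.21,-0.138],"angular":[0,0,0],"grip":-1},{"slide":[0.0,0.219,-0.138],"angular":[0,0,0],"grip":-1},{"slide":[0.0,0.219,-0.138],"angular":[0,0,0],"grip":-1},{"slide":[0.0,0.219,-0.138],"angular":[0,0,0],"grip":-1}]'
python3 - <<'E'
from h import *
to([.677,-.0028,.223],down(0.01))
w=env.snapshot("wrist"); cv2.imwrite("pics/w34.png",w["img"])
E
```

```text
rim L [ 0.5492 -0.0365  0.054 ] R [0.5485 0.0271 0.054 ] handle [ 0.4393 -0.0058  0.052 ] [ 0.5095 -0.005   0.052 ] drip [ 0.4893 -0.0565  0.008 ] [0.4881 0.0461 0.008 ]
t: 63.75
tool_pos: [0.676, -0.0027, 0.3111]
tcp_rot: [3.141, 0.001, 1.583]
wrist_force: [-0.8, -0.8, 0.7]
finger_gap: 0.006
slide [-0.0001  0.001   0.0881] ang [0.0007 0.0007 0.0025]
```

View pics/w34.png

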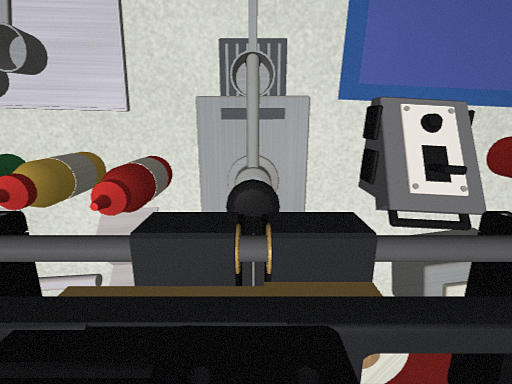

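```bash
python3 -m crank '[{"slide":[0,0.001,0.03],"angular":[0,0,0],"grip":-1},{"slide":[0,0.001,0.044],"angular":[0,0,0],"grip":-1},{"slide":[0,0.001,0.052],"angular":[0,0,0],"grip":-1},{"slide":[0,0.001,0.062],"angular":[0,0,0],"grip":-1},{"slide":[0,0.001,0.072],"angular":[0,0,0],"grip":-1},{"slide":[0,0.001,0.082],"angular":[0,0,0],"grip":-1},{"slide":[0,0.001,0.089],"angular":[0,0,0],"grip":-1},{"slide":[0,0.001,0.092],"angular":[0,0,0],"grip":-1},{"slide":[0,0.001,0.092],"angular":[0,0,0],"grip":-1},{"slide":[0,0.001,0.092],"angular":[0,0,0],"grip":-1}]'
python3 - <<'E'
from h import *
st=env.sense();print(st["tool_pos"],st["wrist_force"])
E
```

```text
t: 65.05
tool_pos: [0.6766, -0.0035, 0.2231]
tcp_rot: [3.14, 0.003, 1.582]
wrist_force: [-8.0, -3.0, 14.3]
finger_gap: 0.001
[ 0.67658047 -0.00348819  0.22309082] [-7.98072487 -2.96822275 14.2714095 ]
```

```bash
python3 -m crank '[{"slide":[0,0,0.005],"angular":[0,0,0],"grip":-1},{"slide":[0,0,0.005],"angular":[0,0,0],"grip":-1},{"slide":[0,0,0.005],"angular":[0,0,0],"grip":-1},{"slide":[0,0,0.005],"angular":[0,0,0],"grip":-1},{"slide":[0,0,0.005],"angular":[0,0,0],"grip":-1},{"slide":[0,0,0.005],"angular":[0,0,0],"grip":-1},{"slide":[0,0,0.005],"angular":[0,0,0],"grip":-1},{"slide":[0,0,0.005],"angular":[0,0,0],"grip":-1},{"slide":[0,0,0.005],"angular":[0,0,0],"grip":-1},{"slide":[0,0,0.005],"angular":[0,0,0],"grip":-1}]'
python3 -m crank '[{"slide":[0,0,-0.015],"angular":[0,0,0],"grip":-1},{"slide":[0,0,-0.035],"angular":[0,0,0],"grip":-1},{"slide":[0,0,-0.06],"angular":[0,0,0],"grip":-1},{"slide":[0,0,-0.088],"angular":[0,0,0],"grip":-1},{"slide":[0,-0.03,-0.088],"angular":[0,0,0],"grip":-1},{"slide":[0,-0.07,-0.088],"angular":[0,0,0],"grip":-1},{"slide":[0,-0.11,-0.088],"angular":[0,0,0],"grip":-0.2},{"slide":[0,-0.15,-0.088],"angular":[0,0,0],"grip":-0.2},{"slide":[0,-0.18,-0.06],"angular":[0,0,0],"grip":-0.2},{"slide":[0,-0.20,-0.02],"angular":[0,0,0],"grip":-0.2}]'
python3 - <<'E'
from h import *
g=env.snapshot("scene"); cv2.imwrite("pics/s35.png",g["img"])
to([.467,-.0058,.0305],down(0.01))
E
```

```text
t: 66.3
tool_pos: [0.6766, -0.0035, 0.223]
tcp_rot: [3.137, 0.005, 1.582]
wrist_force: [-7.8, -1.9, 17.8]
finger_gap: 0.01
t: 67.55
tool_pos: [0.4766, -0.0054, 0.2417]
tcp_rot: [3.135, 0.007, 1.581]
wrist_force: [0.1, 0.9, 1.1]
finger_gap: 0.353
slide [ 0.0021 -0.0018  0.2049] ang [-0.0061  0.0096 -0.0003]
```

View pics/s35.png

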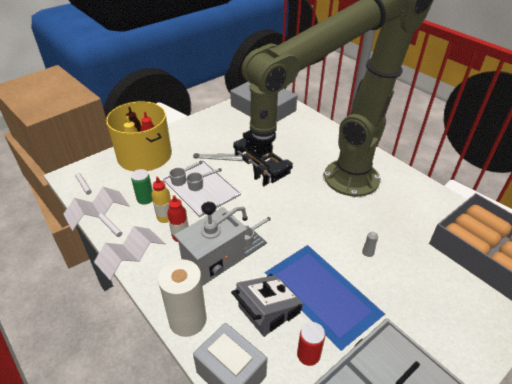

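The knob is up and pan3 is on the drip tray. I grip it and carry it to the free left part of the tray.

```bash
python3 -m crank '[{"slide":[0.001,-0.002,0.05],"angular":[-0.003,0.005,0],"grip":-0.2},{"slide":[0.002,-0.002,0.1],"angular":[-0.006,0.009,0],"grip":-0.2},{"slide":[0.002,-0.002,0.15],"angular":[-0.006,0.009,0],"grip":-0.2},{"slide":[0.002,-0.002,0.185],"angular":[-0.006,0.009,0],"grip":-0.2},{"slide":[0.002,-0.002,0.2],"angular":[-0.006,0.009,0],"grip":-0.2},{"slide":[0.002,-0.002,0.205],"angular":[-0.006,0.009,0],"grip":-0.2},{"slide":[0.002,-0.002,0.205],"angular":[-0.006,0.009,0],"grip":-0.4},{"slide":[0.002,-0.002,0.205],"angular":[-0.006,0.009,0],"grip":-1},{"slide":[0.002,-0.002,0.205],"angular":[-0.006,0.009,0],"grip":-1},{"slide":[0.002,-0.002,0.205],"angular":[-0.006,0.009,0],"grip":-1}]'
python3 - <<'E'
from h import *
to([.436,-.259,.0865],down(0))
E
```

```text
t: 68.85
tool_pos: [0.4673, -0.0062, 0.031]
tcp_rot: [3.141, 0.001, 1.58]
wrist_force: [-1.1, -1.2, 1.1]
finger_gap: 0.127
slide [-0.2526 -0.0336 -0.0552] ang [0.001  0.0013 0.0093]
```

```bash
python3 -m crank '[{"slide":[0,0,0],"angular":[0,0,0],"grip":-1},{"slide":[0,0,-0.008],"angular":[0,0,0],"grip":-1},{"slide":[-0.01,-0.002,-0.018],"angular":[0,0,0],"grip":-1},{"slide":[-0.03,-0.006,-0.022],"angular":[0,0,0],"grip":-1},{"slide":[-0.06,-0.012,-0.022],"angular":[0,0,0.005],"grip":-1},{"slide":[-0.1,-0.022,-0.022],"angular":[0,0,0.009],"grip":-1},{"slide":[-0.14,-0.03,-0.035],"angular":[0,0,0.009],"grip":-1},{"slide":[-0.18,-0.033,-0.05],"angular":[0,0,0.009],"grip":-1},{"slide":[-0.22,-0.033,-0.055],"angular":[0,0,0.009],"grip":-1},{"slide":[-0.25,-0.033,-0.055],"angular":[0,0,0.009],"grip":-1}]'
python3 - <<'E'
from h import *
to([.436,-.257,.0265],down(0))
g=env.snapshot("scene"); crop(g,150,130,270,220,"s36.png",6)
E
```

```text
t: 70.1
tool_pos: [0.4361, -0.2588, 0.0869]
tcp_rot: [3.14, 0.002, 1.569]
wrist_force: [0.4, 0.5, -1.3]
finger_gap: 0.13
slide [ 0.0019 -0.0002  0.0604] ang [ 0.0012  0.0024 -0.0018]
```

View pics/s36.png

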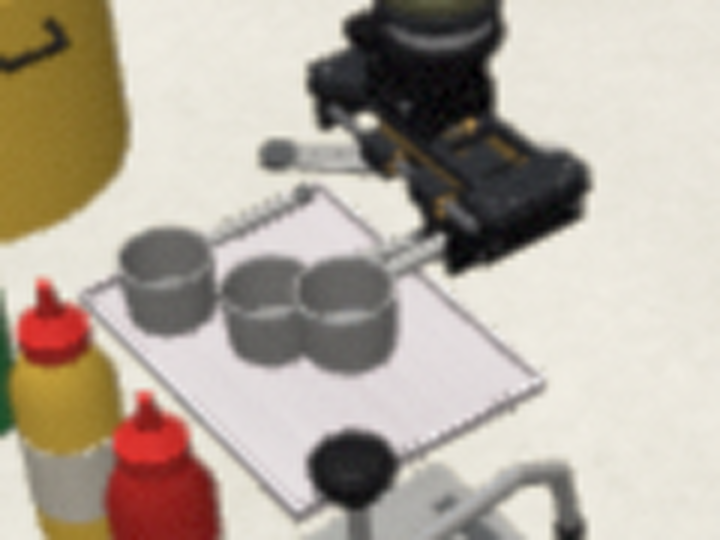

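```bash
python3 -m crank '[{"slide":[0.004,0,0.015],"angular":[0,0,0],"grip":-1},{"slide":[0.006,0,0.03],"angular":[0,0.002,0],"grip":-1},{"slide":[0.006,0,0.045],"angular":[0,0.002,0],"grip":-1},{"slide":[0.006,0,0.053],"angular":[0,0.002,0],"grip":-1},{"slide":[0.006,0,0.058],"angular":[0,0.002,0],"grip":-1},{"slide":[0.006,0,0.06],"angular":[0,0.002,0],"grip":-1},{"slide":[0.006,0,0.06],"angular":[0,0.002,0],"grip":-1},{"slide":[0.006,0,0.06],"angular":[0,0.002,0],"grip":-1},{"slide":[0.006,0,0.06],"angular":[0,0.002,0],"grip":-1},{"slide":[0.006,0,0.06],"angular":[0,0.002,0],"grip":-1}]'
python3 -m crank '[{"slide":[0,0,0.0005],"angular":[0,0,0],"grip":-0.9},{"slide":[0,0,0.0005],"angular":[0,0,0],"grip":-0.7},{"slide":[0,0,0],"angular":[0,0,0],"grip":-0.4},{"slide":[0,0,0],"angular":[0,0,0],"grip":-0.3},{"slide":[0,0,0],"angular":[0,0,0],"grip":-0.3},{"slide":[0,0,-0.01],"angular":[0,0,0],"grip":-0.3},{"slide":[0,0,-0.04],"angular":[0,0,0],"grip":-0.3},{"slide":[0,0,-0.09],"angular":[0,0,0],"grip":-0.3},{"slide":[0.03,0.01,-0.13],"angular":[0,0,0],"grip":-0.3},{"slide":[0.08,0.02,-0.17],"angular":[0,0,0],"grip":-0.3}]'
python3 -m crank '[{"slide":[0.03,0,-0.03],"angular":[0,0,0],"grip":-0.3},{"slide":[0.08,0.02,-0.06],"angular":[0,0,0],"grip":-0.3},{"slide":[0.13,0.03,-0.06],"angular":[0,0,0],"grip":-0.3},{"slide":[0.18,0.03,-0.06],"angular":[0,0,0],"grip":-0.3},{"slide":[0.23,0.03,-0.06],"angular":[0,0,0],"grip":-0.3},{"slide":[0.28,0.03,-0.06],"angular":[0,0,0],"grip":-0.3},{"slide":[0.33,0.03,-0.06],"angular":[0,0,0],"grip":-0.3},{"slide":[0.36,0.03,-0.06],"angular":[0,0,0],"grip":-0.3},{"slide":[0.36,0.03,-0.06],"angular":[0,0,0],"grip":-0.3},{"slide":[0.36,0.03,-0.06],"angular":[0,0,0],"grip":-0.3}]'
python3 - <<'E'
from h import *
g=env.snapshot("scene"); cv2.imwrite("pics/s37.png",g["img"]); crop(g,150,130,270,220,"s37c.png",6)
t=env.snapshot("top"); cv2.imwrite("pics/t37.png",t["img"])
E
```

```text
t: 71.4
tool_pos: [0.4359, -0.2575, 0.0268]
tcp_rot: [3.14, 0.002, 1.564]
wrist_force: [-1.9, 1.5, 2.7]
finger_gap: 0.127
t: 72.65
tool_pos: [0.4563, -0.1795, 0.1973]
tcp_rot: [3.138, 0.002, 1.562]
wrist_force: [0.2, -0.9, 0.5]
finger_gap: 0.353
t: 73.9
tool_pos: [0.4895, 0.1796, 0.2568]
tcp_rot: [3.138, 0.003, 1.561]
wrist_force: [0.7, -1.1, -0.1]
finger_gap: 0.349
```

View pics/s37.png

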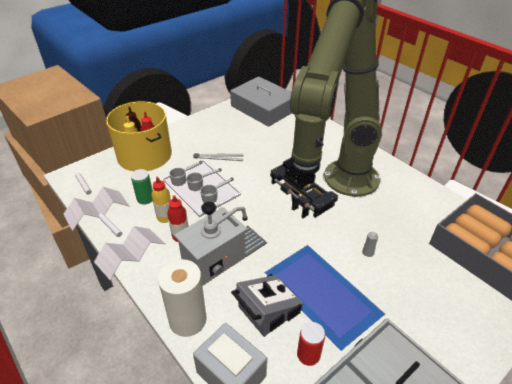

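View pics/s37c.png

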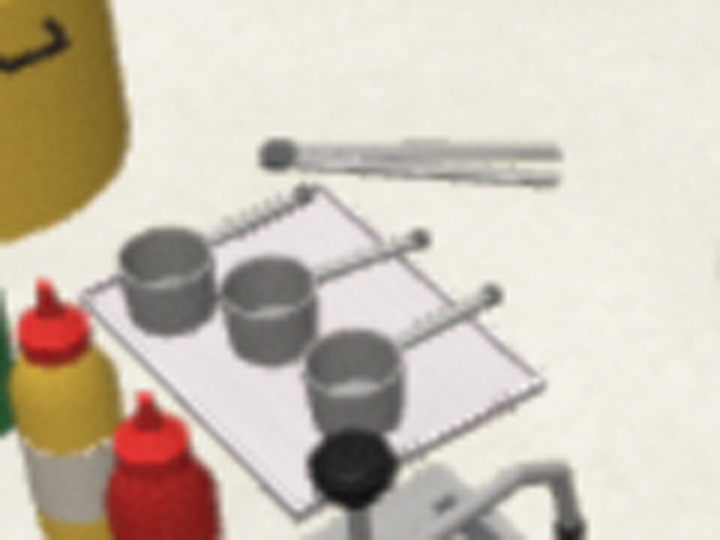

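View pics/t37.png

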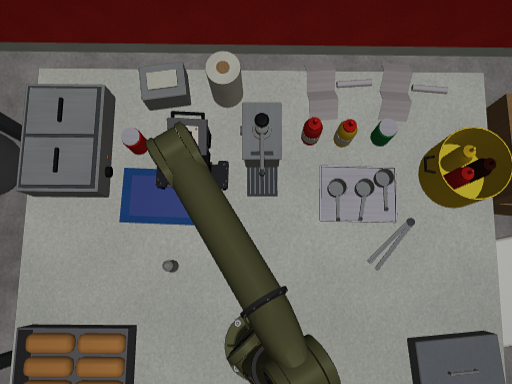

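```bash
python3 - <<'E'
from h import *
t=env.snapshot("top"); crop(t,310,155,410,235,"t38.png",7)
g=env.snapshot("scene")
P=lambda a,b,z:plane(g,a/6+150-.4,b/6+130-.4,z).round(4)
print(P(167,256,.0505),P(270,287,.0505),P(354,361,.0505))
E
```

```text
[ 0.5513 -0.4146  0.0505] [ 0.5169 -0.347   0.0505] [ 0.5159 -0.2556  0.0505]
```

View pics/t38.png

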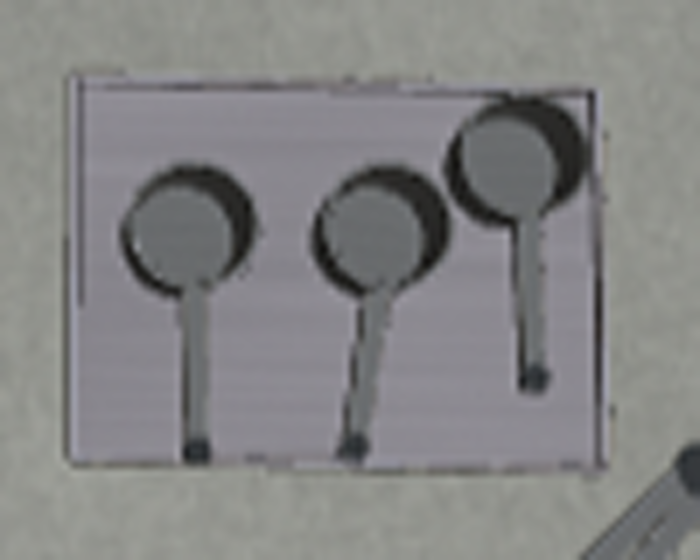

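All three pans stand inside the tray rim, nothing is being touched and the lever is up. Handing in.

```bash
python3 - <<'E'
from h import *
print(env.sense()["t"],env.sense()["wrist_force"]); print(env.close_job())
E
```

```text
74.1 [ 0.52606176  0.38276182 -0.09599291]
the job is handed in; nothing more can be done
None
```

The job is done and handed in at 74 s: the safety switch was tested and reset, and all three pans were served left to right and stand on the serving tray. There was no verdict on hand-in.

- **Safety switch:** I pressed the test button to its stop; the lever was seen to drop. I then pushed it back up, and in the scene view it looked the same as at the start.
- **Serving:** Each pan's bowl stood within about 2–4 mm of the spout axis by my measurements. Each press took the knob to its stop, with the tool at z = 0.223. I checked that the knob was up again before moving the pan on.
- **Pan1 adjusted:** It first stood about 4 mm off to the side, so I re-gripped it and moved it over before pumping.
- **Knock:** Pan1 was knocked about 5 cm aside on the serving tray while I was handling pan2. It stayed upright on the tray, so I placed pan2 and pan3 around it.
- **Final check:** In the last pictures all three pans stand upright inside the tray rim, at about (0.517, -0.347), (0.551, -0.415) and (0.516, -0.256). The other goods look unmoved, and the robot was clear with almost no wrist force.

**Force on the second press:** it was firmer than needed, about 41 N vertical and 44 N in all at the wrist, through the fingertips. That is well under the 120 N wrist limit. It is over the 40 N allowed for the arm or gripper body, if the judging counts the fingertips as part of the body.

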